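# Seal a vial carrier with the bench locking pliers

## Robot

A 6-joint arm with a two-finger parallel gripper is mounted at the origin on the work surface. World frame = base frame: x ahead of the robot, y to its left, z up, the work surface at z = 0. Lengths are in m, angles in degrees, forces in N, time in s.
With the tool pointing down it reaches from about 0.35 to 0.85 m from the base axis. Payload 8.1 kg.
Tool frame: the origin (TCP) lies at the very end of the fingers, on their centre line; the grasp point (between the pads) lies arm.grasp_offset behind it (arm.grasp_offset is the distance from the TCP to the grasp point, in m); z points along the fingers, y is the line along which they close (so a half turn about z gives the same grasp; the last joint's range is limited). The gripper opens to 93 mm and grips with 3 to 60 N. Pads are 15 mm wide; open, the fingers measure 128 mm over their backs; the gripper's body (75 mm by 188 mm) begins 65 mm behind the grasp point.
Start: joints at [62.773, 7.471, 85.268, -0, 87.261, -4.893], TCP at [0.228, 0.555, 0.219] pointing down, gripper open.
Joint ranges: [-169.43, 169.43], [-51.17, 129.36], [1.28, 143.12], [-76.62, 256.62], [0, 156.53], [-152.29, 152.29]. Speed limits (degrees/s): [136.94, 136.94, 159.86, 180, 180, 180].

## Interface

Orientations are given as a 3x3 rotation matrix whose columns are the frame's x, y, z axes.
In Python, from bench import readout, vision, arm gives the robot as it stands.
- The arm moves only by the tool carry_out, never from a script. Its argument "plan" is text: rows parted by semicolons, each of 6 numbers parted by spaces: the shift along the tool's x, y, z in cm, then the turn, a rotation vector about the tool's x, y, z in rad. A call has exactly 10 rows; each row shifts and turns the commanded pose from where the row before left it, along the tool's axes as they then stand; what a row does not reach is not made up. A row lasts 1/12 s, in which the tool goes at most 41.7 mm and 7.16 degrees, less where a joint would pass 70% of its speed; a pose out of reach is approached as far as the arm can. A call is refused whole if a number of a shift passes 4.17 or a number of a turn 0.125, either way. A call with a gripper value outside its range is refused whole. "hand" is the closure in counts, from 0 (fully open) to 255 (shut), set as the call begins (left out, the last holds). The fingers move at their own pace and stop on an object; the grip force is fixed at half the most. Time passes only in rows, so rows that do not move let the fingers close, or fill a call up. It gives the time, the measured TCP pose, the force, the opening and the grip force at its end, in the units of the state.
- readout.observe(): the state, without advancing time (a new reading comes with each control period).
- vision.grab_frame(name): name is "scene" or "top" or "wrist"; returns a dict with "pixels" (400x640x3 uint8, red, green, blue), "fx", "fy", "cx", "cy" (pixels), "R" (3x3) and "t" (3): a world point X has camera coordinates R X + t. Camera axes: x right, y down, z forward; pixel columns grow to the right and rows downward; lengths in m; the calibration is good to about 2 mm. A picture is of the moment at which its call begins. There is no depth.
- arm.job_done(): hands the job in; it is judged then, once.
The state is a dict: "time": time; "qpos": joint angles; "dq": joint speeds; "joint_torque": joint torques, N m; "tcp_pos": TCP position; "tcp_rot": TCP orientation; "force": force on the tool from outside, world axes, zero at the start; "moment": the same for the moment, N m; "grip_width": finger opening in m; "grip_force": force on a finger pad.
Only numpy, scipy, OpenCV 4.12 (cv2) and the standard library are available. Lean on these libraries where they do the work, as an engineer would, in place of code of your own. Each camera call takes 0.05 s, during which the arm holds its last target. There are 200 camera calls.

## Task

Set the vial carrier upright and fully home in the nest between the jaws of the bench pliers, its two latches facing the two jaws, and let go of it. Then squeeze the plier handles together slowly and gently (never more than 25 N on a handle) until they lock shut by themselves with both latches pushed in flush, and let go of the handles. Finally flick the release lever sideways so that the pliers spring open, leaving the sealed carrier standing in the nest; push the latches in only with the pliers, and leave the jar, carton and clock where they are.

Things in the scene. Friction and masses are not known exactly. Their poses are not given: they have to be found in the camera images.
- pliers: Locking pliers lying flat, bolted by their pivot to a fixed grey base plate, 270 x 110 x 8 mm. Origin: on the table under the pivot pin. x runs from the handles (-x) to the jaws (+x), z up. Handles and jaws swing level about the pivot, symmetrically about the x axis, coupled. They are bars 12 mm tall, mid-height 38 mm over the table (32 to 44). The lever reaches back to x = -174 mm
- nest (a point): Centre of the nest's floor, 75 mm ahead of the pivot, 12 mm over the table; axes as the pliers'. Grey block 60 x 64 mm with a pocket 10 mm deep (rim 22 mm over the table), 43 mm (x) by 47 mm (y), chamfered 2 mm: 1.5 mm play each side of the carrier. Handles open, the jaw pads stand 33 mm off its centre at +y and -y, 32 to 44 mm over the table
- squeeze (a point): Point half-way between the two handles where they are squeezed, 85 mm behind the pivot, 38 mm over the table (only the 8 mm base plate is under it); axes as the pliers': squeeze along y. The handles measure about 68 mm over their outer faces here when open, 38 mm when locked shut
- grip_right (a point): Straight black-sleeved bar of the right handle (pliers' -y side), 108 x 12 x 12 mm. This point: where to squeeze it, 85 mm behind the pivot, in mid-bar. The bar ends 130 mm behind the pivot. More than 25 N from the fingers on a handle is too much
- grip_left (a point): The same of the left handle (pliers' +y side)
- handle_right (a joint): Swing of both handles (coupled) and the jaws, rad: 0 open, 0.175 shut at the stop. A toggle resists, at most some 11 to 14 N on each handle if both are squeezed at the squeeze point (double if only one is pushed); past about 0.145 it goes over centre, snaps on to 0.175 and stays shut. Unlocked, they spring back to 0
- release (a joint): Release lever: dark steel bar pivoted on the right handle's inner side near its end, its tail behind the handle ends. 0 at rest (light return spring), grows to 0.7 rad at most as the tail is pushed to the pliers' -y side. With the pliers locked, some 0.2 to 0.5 rad (15 to 30 mm at the tail, 2 to 5 N) forces them past centre; they spring open and the right handle carries the tail some 25 mm further to -y
- lever_tail (a point): Centre of the lever's flat tail, 28 mm long, 8 mm thick (y), 18 mm tall (31 to 49 mm over the table), 50 mm behind the lever's pivot. Axes turn with the lever: x along the tail towards the pivot. Push it towards -y from its +y side, where there is free room when the pliers are locked (the tail is then at x = -160, y = -4 mm of the pliers)
- vial (a point): Amber vial, 24 mm in diameter, fixed upright in a white plastic carrier. Point on its axis 56 mm over the carrier's underside, the height to grip (glass stands free from 32 to 62 mm; above it an aluminium cap, 22 mm in diameter, to the top at 72 mm). Axes as the carrier's. About 0.15 kg in all
- carrier_foot (a point): Centre of the carrier's underside. Foot block 40 mm (x) x 44 mm (y), 32 mm tall with its side rails, alike under a half turn. The latches stick out at +y and -y, so the carrier's y axis must lie along the pliers' y axis (either way round)
- latch_a (a joint): White latch, 22 mm wide, 12 mm tall, at 20 to 32 mm over the underside, at the carrier's +y side: 0 = open, 6 mm proud of the carrier's side; 0.006 = fully in, flush. It is stiff (about 3 N) and stays where it is left
- latch_b (a joint): The same at the carrier's -y side
- jar: White jar with cap, 42 mm in diameter, 68 mm tall, stands near the carrier; origin under its centre. To be left alone
- carton: White carton with an orange band, 75 x 60 x 55 mm, to the left; origin under its centre. To be left alone
- clock: Black table clock, 35 x 85 x 55 mm, to the left; origin under its centre. To be left alone
Mind the look-alikes: they are no part of the job. What is shaped like the part that bears vial but blue, turquoise or yellow is not meant.

How it is judged:
By the outcome, as a careful person would: the job done as asked, in the order asked, and still so for the second after the job is handed in, with the robot touching nothing.
It also fails if it takes over 64 s, if anything falls off the work surface, if the arm or the gripper's body presses on something with over 40 N, if the wrist force passes 120 N, or if a joint passes its speed limit or range.

## Working session

There is one attempt and no reset: what is moved stays moved. The work goes in short steps, Python scripts to look and compute and a tool call to move; the robot and the scene stay as the last step left them, time stands still between calls to the robot, and variables do not carry over. Pictures are saved under pics/ and viewed, at most 10 in all, crops included, and the job is handed in when it is done.

Besides the shell and the picture viewer there is one more tool, called as name(argument=value, ...), one argument or row to a line, values as JSON. carry_out: Moves the arm, as the interface text tells. Its arguments: {"type":"object","properties":{"plan":{"type":"string"},"hand":{"type":"number"}},"required":["plan"]}

```bash
mkdir -p pics; cat > h.py <<'E'
import numpy as np, cv2
from bench import readout, vision, arm
def grab(n,save=None):
    f=vision.grab_frame(n)
    if save: cv2.imwrite('pics/'+save,cv2.cvtColor(f['pixels'],cv2.COLOR_RGB2BGR))
    return f
def ray(f,u,v,z):
    R=np.array(f['R']);t=np.array(f['t']);c=-R.T@t
    d=R.T@np.array([(u-f['cx'])/f['fx'],(v-f['cy'])/f['fy'],1])
    return c+d*(z-c[2])/d[2]
def proj(f,X):
    p=np.array(f['R'])@np.array(X)+np.array(f['t'])
    return f['fx']*p[0]/p[2]+f['cx'],f['fy']*p[1]/p[2]+f['cy']
E
python3 - <<'E'
from h import *
s=readout.observe();print(s); print(arm.grasp_offset)
for n in('scene','top'):
    f=grab(n,n+'0.png');print(n,f['fx'],np.round(-np.array(f['R']).T@f['t'],3),np.round(f['R'],3).tolist())
E
```

```text
{'time': 0.0, 'qpos': array([ 6.27750021e+01,  7.51644719e+00,  8.53304278e+01, -2.97519343e-04,
        8.72623681e+01, -4.89575395e+00]), 'dq': array([-0.0946602 , -0.07294729,  0.0082606 , -0.02433466,  0.06978612,
       -0.02384474]), 'joint_torque': array([ 1.65618254e-03, -5.59825408e+01, -4.91771293e+01,  7.71759124e-02,
        3.50049161e-02, -1.94323961e-04]), 'tcp_pos': array([0.22769364, 0.55448058, 0.2175625 ]), 'tcp_rot': array([[-9.25015950e-01,  3.79927281e-01, -8.67653025e-04],
       [ 3.79928239e-01,  9.25014405e-01, -1.69779748e-03],
       [ 1.57551965e-04, -1.90013564e-03, -9.99998182e-01]]), 'force': array([-0.28987027, -0.33336974, -0.4412064 ]), 'moment': array([0.03494011, 0.00431656, 0.03904704]), 'grip_force': 0.0, 'grip_width': 0.09305233047066573}
0.0188
scene 429.81832006929375 [ 1.112 -0.464  0.73 ] [[0.652, 0.759, -0.006], [0.487, -0.425, -0.763], [-0.582, 0.494, -0.646]]
top 380.0782667096098 [0.344 0.021 1.187] [[-0.006, -1.0, -0.028], [-0.986, 0.01, -0.164], [0.165, 0.026, -0.986]]
```

View pics/scene0.png

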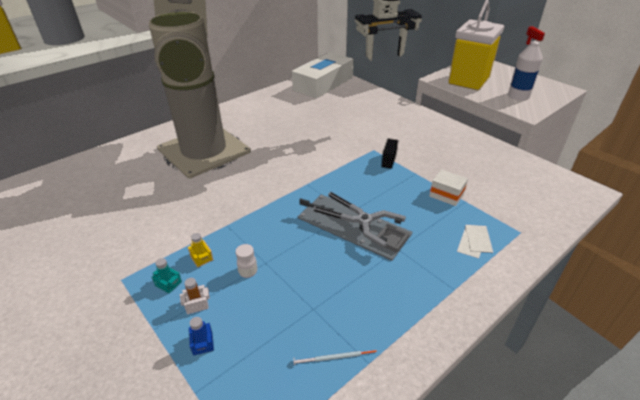

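View pics/top0.png

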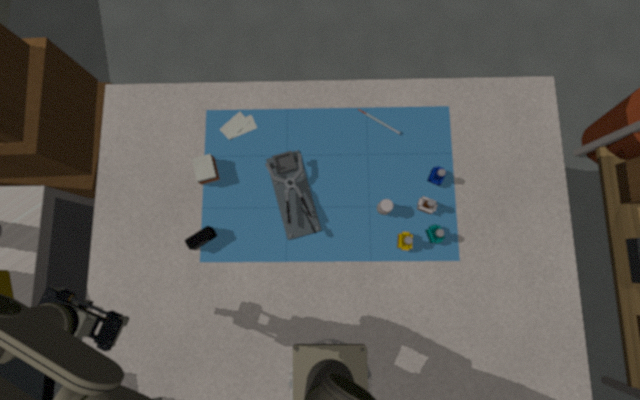

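The scene shows the white carrier with the amber vial at scene (193,295) / top (428,205). The pliers are at top (293,193), jaws pointing away from the robot, with the look-alikes around the carrier.

```bash
python3 - <<'E'
from h import *
a=cv2.imread('pics/top0.png');b=cv2.imread('pics/scene0.png')
A=cv2.resize(a[140:250,255:335],None,fx=5,fy=5,interpolation=cv2.INTER_CUBIC)[:550]
B=cv2.resize(a[160:250,370:450],None,fx=5,fy=5,interpolation=cv2.INTER_CUBIC)
o=np.zeros((550,800,3),np.uint8);o[:550,:400]=A;o[:450,400:]=B
cv2.imwrite('pics/c1.png',o)
f=grab('top')
for n,u,v,z in[('vialcap',428,203,.07),('foot',428,206,.02),('pivot',291,183,.04),('plate back L',289,239,.008),('plate back R',320,231,.008),('front L',266,157,.02),('frontR',298,151,.02),('jar',386,206,.04),('yellow',406,241,.03),('teal',436,234,.03),('blue',437,176,.03)]:
    print(n,np.round(ray(f,u,v,z),3))
E
```

```text
vialcap [ 0.516 -0.295  0.07 ]
foot [ 0.514 -0.308  0.02 ]
pivot [0.587 0.113 0.04 ]
plate back L [0.417 0.121 0.008]
plate back R [0.441 0.025 0.008]
front L [0.677 0.194 0.02 ]
frontR [0.695 0.092 0.02 ]
jar [ 0.512 -0.176  0.04 ]
yellow [ 0.407 -0.234  0.03 ]
teal [ 0.427 -0.325  0.03 ]
blue [ 0.606 -0.338  0.03 ]
```

View pics/c1.png

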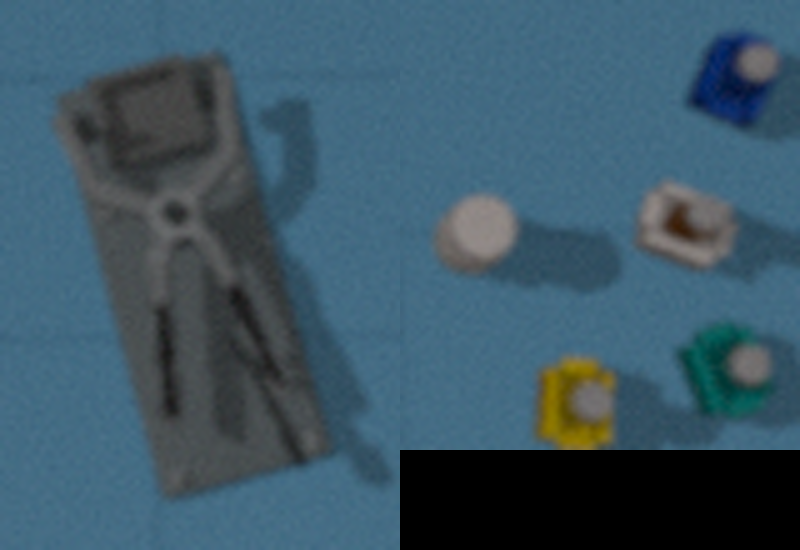

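The crop shows the pliers' pivot at crop (177,212) and the lever tail at about (300,455). The white carrier's centre is at about (685,228), with its long side running slightly down to the right. Next: a move helper and an approach to get a wrist view.

```bash
cat >> h.py <<'E'
from scipy.spatial.transform import Rotation as Ro
def down(yaw):
    "tool down, tool y axis at yaw (deg, mod 180) in world"
    a=np.radians(yaw);y=np.array([np.cos(a),np.sin(a),0]);z=np.array([0,0,-1.]);return np.column_stack([np.cross(y,z),y,z])
def go(p,R,n=10,s=None):
    "print row numbers from the measured pose to the target"
    s=s or readout.observe();p0=np.array(s['tcp_pos']);R0=Ro.from_matrix(s['tcp_rot'])
    rv=(R0.inv()*Ro.from_matrix(R)).as_rotvec();dp=(np.array(p)-p0)*100/n
    for i in range(n):
        Ri=R0*Ro.from_rotvec(rv*i/n)
        print(np.round(Ri.inv().apply(dp),2),np.round(rv/n,3),end=' ; \n')
    print('yaw now',np.degrees(np.arctan2(s['tcp_rot'][1][1],s['tcp_rot'][0][1])),'tot rot',rv,'dist',np.linalg.norm(dp)*n)
E
python3 - <<'E'
from h import *
go([.5,-.30,.25],down(67.7),24)
f=grab('wrist');s=readout.observe()
R=np.array(s['tcp_rot']);print('cam in tool',R.T@(-np.array(f['R']).T@f['t']-s['tcp_pos']),'\n',np.array(f['R'])@R,f['fx'])
E
```

```text
[-2.4  -2.86 -0.13] [-0. -0. -0.] ; 
[-2.4  -2.86 -0.13] [-0. -0. -0.] ; 
[-2.4  -2.86 -0.13] [-0. -0. -0.] ; 
[-2.4  -2.86 -0.13] [-0. -0. -0.] ; 
[-2.4  -2.86 -0.13] [-0. -0. -0.] ; 
[-2.4  -2.86 -0.13] [-0. -0. -0.] ; 
[-2.4  -2.86 -0.13] [-0. -0. -0.] ; 
[-2.4  -2.86 -0.13] [-0. -0. -0.] ; 
[-2.4  -2.86 -0.13] [-0. -0. -0.] ; 
[-2.4  -2.86 -0.13] [-0. -0. -0.] ; 
[-2.4  -2.86 -0.13] [-0. -0. -0.] ; 
[-2.4  -2.86 -0.13] [-0. -0. -0.] ; 
[-2.4  -2.86 -0.13] [-0. -0. -0.] ; 
[-2.4  -2.86 -0.13] [-0. -0. -0.] ; 
[-2.4  -2.86 -0.13] [-0. -0. -0.] ; 
[-2.4  -2.86 -0.13] [-0. -0. -0.] ; 
[-2.4  -2.86 -0.13] [-0. -0. -0.] ; 
[-2.4  -2.86 -0.13] [-0. -0. -0.] ; 
[-2.4  -2.86 -0.13] [-0. -0. -0.] ; 
[-2.4  -2.86 -0.13] [-0. -0. -0.] ; 
[-2.4  -2.86 -0.13] [-0. -0. -0.] ; 
[-2.4  -2.86 -0.13] [-0. -0. -0.] ; 
[-2.4  -2.86 -0.13] [-0. -0. -0.] ; 
[-2.4  -2.86 -0.13] [-0. -0. -0.] ; 
yaw now 67.666340010043 tot rot [-0.00139224 -0.00013901 -0.00058757] dist 89.74995526709046
cam in tool [ 0.08335698  0.00019003 -0.16471075] 
 [[ 1.15119364e-03  9.99998915e-01  9.19033394e-04]
 [-9.53385990e-01  1.37485201e-03 -3.01750334e-01]
 [-3.01751270e-01 -5.28820498e-04  9.53386538e-01]] 323.59410417331486
```

```bash
python3 - <<'E'
from h import *
go([.53,.10,.30],down(105.3),20)
E
```

```text
[-2.26 -1.53 -0.41] [-0.    -0.    -0.033] ; 
[-2.21 -1.6  -0.41] [-0.    -0.    -0.033] ; 
[-2.16 -1.67 -0.41] [-0.    -0.    -0.033] ; 
[-2.1  -1.74 -0.41] [-0.    -0.    -0.033] ; 
[-2.04 -1.81 -0.41] [-0.    -0.    -0.033] ; 
[-1.98 -1.88 -0.41] [-0.    -0.    -0.033] ; 
[-1.92 -1.94 -0.41] [-0.    -0.    -0.033] ; 
[-1.85 -2.   -0.41] [-0.    -0.    -0.033] ; 
[-1.79 -2.06 -0.41] [-0.    -0.    -0.033] ; 
[-1.72 -2.12 -0.41] [-0.    -0.    -0.033] ; 
[-1.65 -2.18 -0.41] [-0.    -0.    -0.033] ; 
[-1.58 -2.23 -0.41] [-0.    -0.    -0.033] ; 
[-1.5  -2.28 -0.41] [-0.    -0.    -0.033] ; 
[-1.43 -2.33 -0.41] [-0.    -0.    -0.033] ; 
[-1.35 -2.37 -0.41] [-0.    -0.    -0.033] ; 
[-1.27 -2.42 -0.41] [-0.    -0.    -0.033] ; 
[-1.19 -2.46 -0.41] [-0.    -0.    -0.033] ; 
[-1.11 -2.49 -0.41] [-0.    -0.    -0.033] ; 
[-1.03 -2.53 -0.41] [-0.    -0.    -0.033] ; 
[-0.94 -2.56 -0.41] [-0.    -0.    -0.033] ; 
yaw now 67.6674183448158 tot rot [-1.05981027e-03 -4.70000176e-04 -6.56812441e-01] dist 55.20858470901592
```

carry_out(
  plan="-2.3 -1.5 -0.4 0 0 -0.033;-2.2 -1.6 -0.4 0 0 -0.033;-2.15 -1.7 -0.4 0 0 -0.033;-2.1 -1.75 -0.4 0 0 -0.033;-2.05 -1.8 -0.4 0 0 -0.033;-2 -1.9 -0.4 0 0 -0.033;-1.9 -1.95 -0.4 0 0 -0.033;-1.85 -2 -0.4 0 0 -0.033;-1.8 -2.05 -0.4 0 0 -0.033;-1.7 -2.1 -0.4 0 0 -0.033",
  hand=0,
)

```text
time: 1.03
tcp_pos: [0.3799, 0.3266, 0.2587]
tcp_rot: [[-0.998, 0.058, -0.0], [0.058, 0.998, -0.0], [0.0, -0.0, -1.0]]
force: [1.0, 0.0, 0.1]
grip_width: 0.0931
grip_force: 0.0
```

carry_out(
  plan="-1.65 -2.2 -0.4 0 0 -0.033;-1.6 -2.2 -0.4 0 0 -0.033;-1.5 -2.3 -0.4 0 0 -0.033;-1.45 -2.35 -0.4 0 0 -0.033;-1.35 -2.4 -0.4 0 0 -0.033;-1.25 -2.4 -0.4 0 0 -0.033;-1.2 -2.45 -0.4 0 0 -0.033;-1.1 -2.5 -0.4 0 0 -0.033;-1 -2.5 -0.4 0 0 -0.033;-0.9 -2.5 -0.4 0 0 -0.033",
)

```text
time: 1.87
tcp_pos: [0.5311, 0.0998, 0.2987]
tcp_rot: [[-0.963, -0.268, -0.0], [-0.268, 0.963, -0.0], [0.0, 0.0, -1.0]]
force: [0.8, 0.6, 0.5]
grip_width: 0.0931
grip_force: 0.0
```

```bash
python3 - <<'E'
from h import *
f=grab('wrist','w1.png');f=grab('wrist');np.savez('w1.npz',**f);s=readout.observe();print(s['tcp_pos'],s['dq'].max())
go([.47,-.30,.25],down(105.3),20)
E
```

```text
[0.53212757 0.09804582 0.2988572 ] 5.455189311305318
[ 0.83 -1.84  0.25] [-0.  0.  0.] ; 
[ 0.83 -1.84  0.25] [-0.  0.  0.] ; 
[ 0.83 -1.84  0.25] [-0.  0.  0.] ; 
[ 0.83 -1.84  0.25] [-0.  0.  0.] ; 
[ 0.83 -1.84  0.25] [-0.  0.  0.] ; 
[ 0.83 -1.84  0.25] [-0.  0.  0.] ; 
[ 0.83 -1.84  0.25] [-0.  0.  0.] ; 
[ 0.83 -1.84  0.25] [-0.  0.  0.] ; 
[ 0.83 -1.84  0.25] [-0.  0.  0.] ; 
[ 0.83 -1.84  0.25] [-0.  0.  0.] ; 
[ 0.83 -1.84  0.25] [-0.  0.  0.] ; 
[ 0.83 -1.84  0.25] [-0.  0.  0.] ; 
[ 0.83 -1.84  0.25] [-0.  0.  0.] ; 
[ 0.83 -1.84  0.24] [-0.  0.  0.] ; 
[ 0.83 -1.84  0.24] [-0.  0.  0.] ; 
[ 0.83 -1.84  0.24] [-0.  0.  0.] ; 
[ 0.83 -1.84  0.24] [-0.  0.  0.] ; 
[ 0.83 -1.84  0.24] [-0.  0.  0.] ; 
[ 0.82 -1.84  0.24] [-0.  0.  0.] ; 
[ 0.82 -1.84  0.24] [-0.  0.  0.] ; 
yaw now 105.34418130250442 tot rot [-0.00124057  0.00043124  0.00077138] dist 40.581687074472484
```

View pics/w1.png

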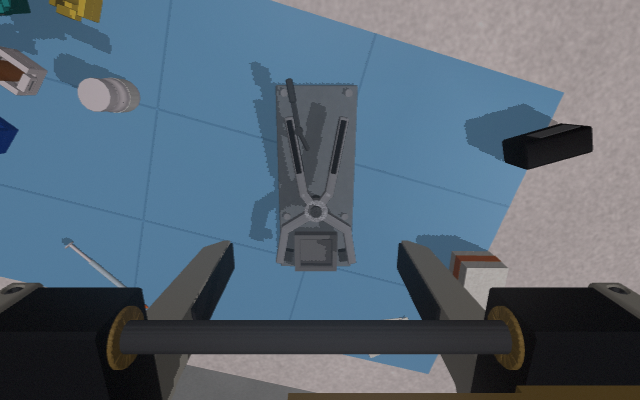

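The wrist view shows the pliers clearly: pivot ring at about (316,211), nest centre about (316,251), plate's rear corners (277,84) and (357,84). The lever tail is at about (290,82), the jar at (95,95) and the carrier at the left edge (18,72). I'll move on to the carrier and measure the pliers from this frame.

carry_out(
  plan="0.8 -1.85 0.25 0 0 0;0.8 -1.85 0.25 0 0 0;0.8 -1.85 0.25 0 0 0;0.8 -1.85 0.25 0 0 0;0.8 -1.85 0.25 0 0 0;0.8 -1.85 0.25 0 0 0;0.8 -1.85 0.25 0 0 0;0.8 -1.85 0.25 0 0 0;0.8 -1.85 0.25 0 0 0;0.8 -1.85 0.25 0 0 0",
)

```text
time: 2.8
tcp_pos: [0.5024, -0.0987, 0.2733]
tcp_rot: [[-0.964, -0.267, -0.0], [-0.267, 0.964, 0.0], [0.0, 0.0, -1.0]]
force: [-0.2, 0.3, -0.1]
grip_width: 0.0932
grip_force: 0.0
```

carry_out(
  plan="0.8 -2 0.25 0 0 0;0.8 -2 0.25 0 0 0;0.8 -2 0.25 0 0 0;0.8 -2 0.25 0 0 0;0.8 -2 0.25 0 0 0;0.8 -2 0.25 0 0 0;0.8 -1.85 0.25 0 0 0;0.8 -1.85 0.25 0 0 0;0.8 -1.85 0.25 0 0 0;0 0 0 0 0 0",
)

```text
time: 3.63
tcp_pos: [0.4792, -0.289, 0.25]
tcp_rot: [[-0.964, -0.264, -0.002], [-0.264, 0.964, -0.0], [0.002, 0.0, -1.0]]
force: [-0.1, -0.3, -0.3]
grip_width: 0.0929
grip_force: 0.0
```

```bash
python3 - <<'E'
from h import *
f=grab('wrist','w2.png');np.savez('w2.npz',**f)
s=readout.observe();print(s['tcp_pos'],s['dq'].max())
# pliers from w1
g=dict(np.load('w1.npz'));im=g['pixels'].astype(int)
sat=im[...,2]-im[...,0]  # blue mat
L=[];Rr=[]
for v in range(95,200,3):
    row=sat[v]<30
    # threshold halfway
    xs=np.where(row[262:375])[0]+262
    if len(xs): L.append(ray(g,xs.min()-.5,v,.008));Rr.append(ray(g,xs.max()+.5,v,.008))
def fl(P):
    P=np.array(P)[:,:2].astype(np.float32)
    vx,vy,x,y=cv2.fitLine(P,cv2.DIST_HUBER,0,.001,.001).ravel();sg=np.sign(vx);return sg*np.array([vx,vy]),np.array([x,y])
for P in(L,Rr):
    d,p=fl(P);print('edge ang',np.degrees(np.arctan2(d[1],d[0])),p)
dl,pl=fl(L);dr,pr=fl(Rr);n=np.array([-dl[1],dl[0]]);print('width',(pr-pl)@n)
# back edge
B=[]
for u in range(300,350,4):
    ys=np.where(sat[70:120,u]<30)[0]+70;B.append(ray(g,u,ys.min()-.5,.008))
db,pb=fl(B);print('back edge',pb,np.degrees(np.arctan2(db[1],db[0])))
c=cv2.HoughCircles(cv2.cvtColor(g['pixels'],cv2.COLOR_RGB2GRAY)[185:240,290:345],cv2.HOUGH_GRADIENT,1,20,param1=80,param2=12,minRadius=6,maxRadius=14)
print(c); 
for q in c[0][:2]: print(ray(g,q[0]+290,q[1]+185,.046))
E
```

```text
[ 0.47969675 -0.28746431  0.2502911 ] 1.9352908354189369
edge ang 15.181843 [0.51944613 0.03995381]
edge ang 15.602445 [0.4829414  0.14261073]
width 0.10863413
back edge [0.4303384  0.08096387] -74.37016
[[[29.5 24.5 11.1]]]
[0.59009518 0.1165277  0.046     ]
```

View pics/w2.png

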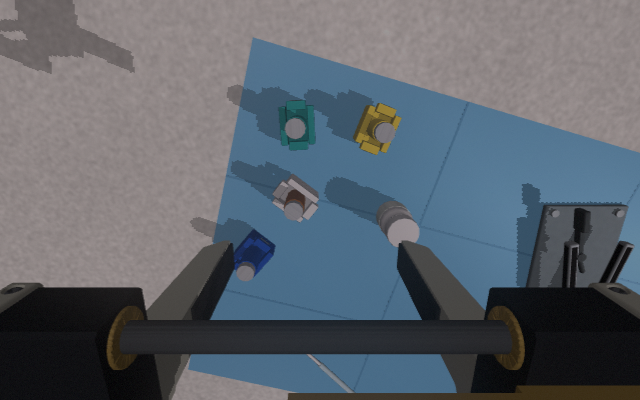

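The carrier (white with the brown vial) is at w2 (296,198), cap at (294,211). Teal, yellow and blue copies stand around it, and the jar is at (400,225). I'll go nearer.

```bash
python3 - <<'E'
from h import *
f=dict(np.load('w2.npz'))
p=ray(f,294,210,.072);print(p, ray(f,292,124,.072),ray(f,245,272,.072),ray(f,403,232,.068))
go([p[0]-.02,p[1],.17],down(105.3),10)
E
```

```text
[ 0.51907654 -0.30332168  0.072     ] [ 0.42858871 -0.32847196  0.072     ] [ 0.61037838 -0.34039709  0.072     ] [ 0.51302034 -0.17490654  0.068     ]
[-0.15 -0.21  0.8 ] [ 0. -0.  0.] ; 
[-0.15 -0.21  0.8 ] [ 0. -0.  0.] ; 
[-0.15 -0.2   0.8 ] [ 0. -0.  0.] ; 
[-0.15 -0.2   0.8 ] [ 0. -0.  0.] ; 
[-0.15 -0.2   0.8 ] [ 0. -0.  0.] ; 
[-0.15 -0.2   0.8 ] [ 0. -0.  0.] ; 
[-0.15 -0.2   0.8 ] [ 0. -0.  0.] ; 
[-0.15 -0.2   0.8 ] [ 0. -0.  0.] ; 
[-0.15 -0.2   0.8 ] [ 0. -0.  0.] ; 
[-0.15 -0.2   0.8 ] [ 0. -0.  0.] ; 
yaw now 105.34445211339396 tot rot [ 0.00112029 -0.00093467  0.00077636] dist 8.410524970467675
```

carry_out(
  plan="-0.15 -0.2 0.8 0 0 0;-0.15 -0.2 0.8 0 0 0;-0.15 -0.2 0.8 0 0 0;-0.15 -0.2 0.8 0 0 0;-0.15 -0.2 0.8 0 0 0;-0.15 -0.2 0.8 0 0 0;-0.15 -0.2 0.8 0 0 0;-0.15 -0.2 0.8 0 0 0;-0.15 -0.2 0.8 0 0 0;0 0 0 0 0 0",
)

```text
time: 4.52
tcp_pos: [0.4975, -0.3003, 0.1766]
tcp_rot: [[-0.964, -0.267, -0.002], [-0.267, 0.964, 0.002], [0.002, 0.002, -1.0]]
force: [0.4, 0.5, -0.1]
grip_width: 0.0929
grip_force: 0.0
```

```bash
python3 - <<'E'
from h import *
f=grab('wrist');np.savez('w3.npz',**f)
s=readout.observe();print(s['tcp_pos'])
p=proj(f,[.519,-.303,.03]);print(p)
u,v=map(int,p);im=cv2.cvtColor(f['pixels'],cv2.COLOR_RGB2BGR)
x0=max(u-70,0);y0=max(v-60,0);print(x0,y0)
cv2.imwrite('pics/w3.png',cv2.resize(im[y0:y0+110,x0:x0+140],None,fx=5,fy=5,interpolation=cv2.INTER_CUBIC))
E
```

```text
[ 0.49763081 -0.30033067  0.17773649]
(np.float64(307.2739940082084), np.float64(206.4675614294532))
237 146
```

View pics/w3.png

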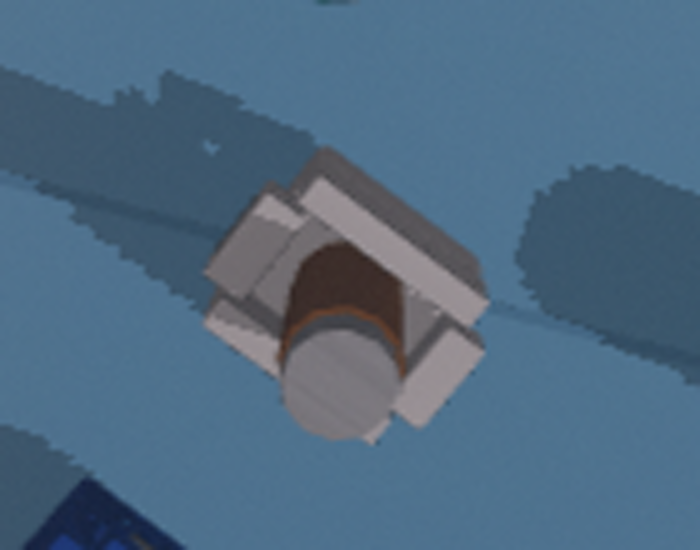

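The nearer view shows the upper rail's outer top edge from crop (320,178) to (490,300), a white latch at each end ((265,195)–(205,270) and (480,345)–(420,425)), and the cap's top centred at (341,383).

```bash
python3 - <<'E'
from h import *
f=dict(np.load('w3.npz'))
P=lambda u,v,z: ray(f,237+(u-2)/5,146+(v-2)/5,z)
a,b=P(322,178,.032),P(490,300,.032);c,d=P(300,205,.032),P(472,320,.032)
cap=P(341,383,.072)
print(a,b,'len',np.linalg.norm(b-a),'ang',np.degrees(np.arctan2(*(b-a)[1::-1])),np.degrees(np.arctan2(*(d-c)[1::-1])))
e=(b-a)/np.linalg.norm(b-a);n=np.array([-e[1],e[0],0])
m=(a+b)/2;print('mid edge',m,'centre from edge',m+20*n/1000,m-20*n/1000,'cap',cap)
l=P(265,195,.032);l2=P(205,272,.032);r=P(485,350,.032);r2=P(420,428,.032)
print('latch edges ang',np.degrees(np.arctan2(*(l2-l)[1::-1])),np.degrees(np.arctan2(*(r2-r)[1::-1])),'w',np.linalg.norm(l-l2),np.linalg.norm(r-r2),'mid',(l+l2+r+r2)/4,'span',abs(((r+r2-l-l2)/2)@e))
E
```

```text
[ 0.49473009 -0.31590272  0.032     ] [ 0.51009774 -0.27685181  0.032     ] len 0.041965909829094476 ang 68.51893779331347 70.56970316165089
mid edge [ 0.50241392 -0.29637727  0.032     ] centre from edge [ 0.48380314 -0.28905339  0.032     ] [ 0.52102469 -0.30370114  0.032     ] cap [ 0.52018676 -0.303991    0.072     ]
latch edges ang -22.395848552668628 -21.967614486800667 w 0.020159882553371793 0.021576386842650133 mid [ 0.52051482 -0.30425862  0.032     ] span 0.05476304133969804
```

```bash
python3 - <<'E'
from h import *
go([.5205,-.304,.10],down(68.3),10)
E
```

```text
[-0.21 -0.1   0.78] [ 0.    -0.     0.065] ; 
[-0.22 -0.08  0.78] [ 0.    -0.     0.065] ; 
[-0.22 -0.07  0.78] [ 0.    -0.     0.065] ; 
[-0.23 -0.05  0.78] [ 0.    -0.     0.065] ; 
[-0.23 -0.04  0.78] [ 0.    -0.     0.065] ; 
[-0.23 -0.02  0.78] [ 0.    -0.     0.065] ; 
[-0.23 -0.01  0.78] [ 0.    -0.     0.065] ; 
[-0.23  0.01  0.78] [ 0.    -0.     0.065] ; 
[-0.23  0.02  0.78] [ 0.    -0.     0.065] ; 
[-0.23  0.04  0.78] [ 0.    -0.     0.065] ; 
yaw now 105.4764900006973 tot rot [ 0.00120192 -0.00187659  0.64885306] dist 8.11136653976347
```

carry_out(
  plan="-0.21 -0.1 0.8 0 0 0.065;-0.22 -0.08 0.8 0 0 0.065;-0.22 -0.07 0.8 0 0 0.065;-0.23 -0.05 0.8 0 0 0.065;-0.23 -0.04 0.8 0 0 0.065;-0.23 -0.02 0.8 0 0 0.065;-0.23 -0.01 0.8 0 0 0.065;-0.23 0 0.8 0 0 0.065;-0.23 0.02 0.8 0 0 0.065;-0.23 0.04 0.6 0 0 0.065",
)

```text
time: 5.4
tcp_pos: [0.5212, -0.3044, 0.1011]
tcp_rot: [[-0.928, 0.374, 0.0], [0.374, 0.928, -0.0], [-0.0, -0.0, -1.0]]
force: [-0.1, 0.5, 0.0]
grip_width: 0.0929
grip_force: 0.0
```

carry_out(
  plan="0 0 0 0 0 0;0 0 0.5 0 0 0;0 0 0.7 0 0 0;0 0 0.8 0 0 0;0 0 0.8 0 0 0;0 0 0.8 0 0 0;0 0 0.8 0 0 0;0 0 0.7 0 0 0;0 0 0.5 0 0 0;0 0 0 0 0 0",
)

```text
time: 6.23
tcp_pos: [0.5201, -0.3037, 0.0433]
tcp_rot: [[-0.929, 0.371, -0.002], [0.371, 0.929, 0.001], [0.002, 0.001, -1.0]]
force: [-0.3, 0.0, -0.3]
grip_width: 0.0928
grip_force: 0.0
```

```bash
python3 - <<'E'
from h import *
s=readout.observe();print(s['tcp_pos'],s['force'])
go([.5205,-.304,.038],down(68.3),5)
E
```

```text
[ 0.52012072 -0.30365328  0.04333152] [-0.28851457  0.04739254 -0.32538266]
[-0.01 -0.    0.11] [ 0. -0. -0.] ; 
[-0.01 -0.    0.11] [ 0. -0. -0.] ; 
[-0.01 -0.    0.11] [ 0. -0. -0.] ; 
[-0.01 -0.    0.11] [ 0. -0. -0.] ; 
[-0.01 -0.    0.11] [ 0. -0. -0.] ; 
yaw now 68.24368278608324 tot rot [ 0.00054042 -0.00242676 -0.00098227] dist 0.5356226755309181
```

carry_out(
  plan="0 0 0.1 0 0 0;0 0 0.1 0 0 0;0 0 0.1 0 0 0;0 0 0.1 0 0 0;0 0 0.1 0 0 0;0 0 0 0 0 0;0 0 0 0 0 0;0 0 0 0 0 0;0 0 0 0 0 0;0 0 0 0 0 0",
  hand=120,
)

```text
time: 7.07
tcp_pos: [0.5211, -0.3043, 0.0402]
tcp_rot: [[-0.929, 0.371, 0.0], [0.371, 0.929, -0.0], [-0.0, -0.0, -1.0]]
force: [0.6, 0.3, -0.3]
grip_width: 0.0491
grip_force: 0.0
```

carry_out(
  plan="0 0 0 0 0 0;0 0 0 0 0 0;0 0 0 0 0 0;0 0 0 0 0 0;0 0 0 0 0 0;0 0 0 0 0 0;0 0 0 0 0 0;0 0 0 0 0 0;0 0 0 0 0 0;0 0 0 0 0 0",
  hand=255,
)

```text
time: 7.9
tcp_pos: [0.521, -0.3042, 0.0401]
tcp_rot: [[-0.929, 0.371, -0.0], [0.371, 0.929, 0.0], [0.0, 0.0, -1.0]]
force: [0.7, -0.2, 0.9]
grip_width: 0.0224
grip_force: 30.0
```

```bash
python3 - <<'E'
from h import *
s=readout.observe();print(s['tcp_pos'],s['force'],s['grip_width'],s['grip_force'])
go([.505,-.12,.19],down(105.4),10)
E
```

```text
[ 0.52102043 -0.30424698  0.04011565] [ 0.70735973 -0.17274913  0.94202489] 0.022395359321100004 30.000028610229492
[ 0.83  1.65 -1.5 ] [ 0.    -0.    -0.065] ; 
[ 0.72  1.7  -1.5 ] [ 0.    -0.    -0.065] ; 
[ 0.61  1.75 -1.5 ] [ 0.    -0.    -0.065] ; 
[ 0.5   1.78 -1.5 ] [ 0.    -0.    -0.065] ; 
[ 0.38  1.81 -1.5 ] [ 0.    -0.    -0.065] ; 
[ 0.26  1.83 -1.5 ] [ 0.    -0.    -0.065] ; 
[ 0.14  1.84 -1.5 ] [ 0.    -0.    -0.065] ; 
[ 0.02  1.85 -1.5 ] [ 0.    -0.    -0.065] ; 
[-0.1   1.85 -1.5 ] [ 0.    -0.    -0.065] ; 
[-0.22  1.84 -1.5 ] [ 0.    -0.    -0.065] ; 
yaw now 68.23944794189701 tot rot [ 4.67725930e-05 -5.49335891e-05 -6.48573984e-01] dist 23.8052354662565
```

carry_out(
  plan="0 0 -0.8 0 0 -0.02;0 0 -1.4 0 0 -0.06;0 0 -1.6 0 0 -0.071;0 0 -1.7 0 0 -0.071;0 0 -1.7 0 0 -0.071;0 0 -1.7 0 0 -0.071;0 0 -1.7 0 0 -0.071;0 0 -1.7 0 0 -0.071;0 0 -1.7 0 0 -0.071;0 0 -1.7 0 0 -0.07",
)

```text
time: 8.73
tcp_pos: [0.5208, -0.3042, 0.1984]
tcp_rot: [[-0.963, -0.269, -0.0], [-0.269, 0.963, -0.0], [0.0, -0.0, -1.0]]
force: [0.4, -0.7, -2.8]
grip_width: 0.0223
grip_force: 30.0
```

```bash
python3 - <<'E'
from h import *
s=readout.observe();print(s['force'],s['grip_width'])
go([.5666,-.005,.20],down(105.4),12)
E
```

```text
[ 0.41540638 -0.7337082  -2.81531066] 0.022262625309426482
[-1.04  2.3  -0.01] [-0. -0.  0.] ; 
[-1.04  2.3  -0.01] [-0. -0.  0.] ; 
[-1.04  2.3  -0.01] [-0. -0.  0.] ; 
[-1.04  2.3  -0.01] [-0. -0.  0.] ; 
[-1.03  2.3  -0.01] [-0. -0.  0.] ; 
[-1.03  2.3  -0.01] [-0. -0.  0.] ; 
[-1.03  2.3  -0.01] [-0. -0.  0.] ; 
[-1.03  2.3  -0.01] [-0. -0.  0.] ; 
[-1.03  2.3  -0.01] [-0. -0.  0.] ; 
[-1.03  2.3  -0.01] [-0. -0.  0.] ; 
[-1.03  2.3  -0.01] [-0. -0.  0.] ; 
[-1.03  2.3  -0.01] [-0. -0.  0.] ; 
yaw now 105.5754527536226 tot rot [-4.30732618e-06 -1.55586759e-04  3.06222791e-03] dist 30.266911361686144
```

carry_out(
  plan="-0.6 1.3 0 0 0 0;-1.3 2.8 0 0 0 0;-1.35 3 0 0 0 0.003;-1.35 3 0 0 0 0;-1.35 3 0 0 0 0;-1.35 3 0 0 0 0;-1.35 3 0 0 0 0;-1.35 3 0 0 0 0;-1.35 3 0 0 0 0;-1.05 2.5 0 0 0 0",
)

```text
time: 9.57
tcp_pos: [0.5678, -0.0023, 0.1964]
tcp_rot: [[-0.965, -0.261, -0.001], [-0.261, 0.965, 0.001], [0.001, 0.001, -1.0]]
force: [-0.1, -0.7, -1.6]
grip_width: 0.0226
grip_force: 30.0
```

carry_out(
  plan="0 0 0 0 0 0;0 0 0 0 0 0;0 0 0 0 0 0;0 0 0 0 0 0;0 0 0 0 0 0;0 0 0 0 0 0;0 0 0 0 0 0;0 0 0 0 0 0;0 0 0 0 0 0;0 0 0 0 0 0",
)

```text
time: 10.4
tcp_pos: [0.5684, -0.0056, 0.1972]
tcp_rot: [[-0.965, -0.261, -0.0], [-0.261, 0.965, 0.0], [0.0, 0.0, -1.0]]
force: [0.4, -0.9, -1.3]
grip_width: 0.0223
grip_force: 30.0
```

```bash
python3 - <<'E'
from h import *
f=grab('wrist','w4.png');np.savez('w4.npz',**f)
s=readout.observe();print(s['tcp_pos'],s['grip_width'],s['dq'].max())
np.savez('s4.npz',p=s['tcp_pos'],R=s['tcp_rot'])
im=cv2.imread('pics/w4.png')
cv2.imwrite('pics/w4b.png',cv2.resize(im[60:340,240:600],(800,622))[:600])
E
```

```text
[ 0.56844225 -0.00555268  0.1971504 ] 0.022386741586624598 0.14437849215044954
```

View pics/w4b.png

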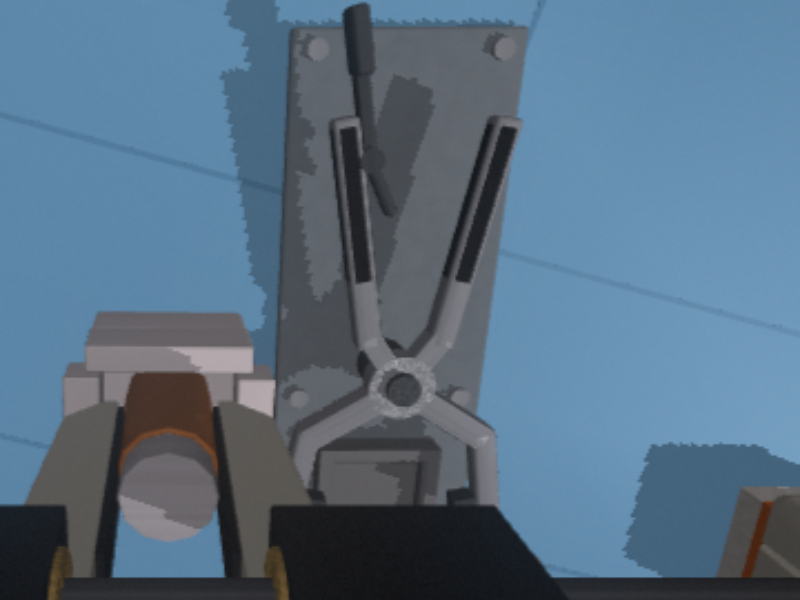

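View w4b: the carrier is held straight, with its rail edge (87,347)–(252,345) level with the tool. Pliers: pivot ring at (403,389), plate's rear corners (292,27) and (527,27), nest's rear rim at about (318..438, 451).

```bash
python3 - <<'E'
from h import *
f=dict(np.load('w4.npz'));S=np.load('s4.npz')
P=lambda u,v,z: ray(f,240+(u-.6)/2.2222,60+(v-.6)/2.2222,z)
d=np.array([np.cos(np.radians(15.4)),np.sin(np.radians(15.4))]);n=np.array([-d[1],d[0]])
def sh(name,p): print(name,np.round(p,4),'d,n',np.round([p[:2]@d,p[:2]@n],4))
for z in(.044,.048):sh('pivot',P(403,389,z))
for q in((290,27),(527,27)): sh('plate',P(*q,.008))
for q in((280,345),(484,345)): sh('plate mid',P(*q,.008))
for q in((318,451),(440,441)): sh('nest rear',P(*q,.022))
for q in((345,118),(510,118)): sh('handle end',P(*q,.044))
sh('lever tail end',P(357,5,.049))
# edge fit on nest rear rim by gradient print
R=S['R'];p0=S['p'];zc=p0[2]-.040+.032
a,b=P(87,347,zc),P(252,345,zc)
print('rail in tool',(R.T@(a-p0)),(R.T@(b-p0)))
im=f['pixels'].mean(2)
# plate side edges by blue mask
sat=f['pixels'][...,2].astype(int)-f['pixels'][...,0]
L=[];Q=[]
for v in range(78,230,3):
    xs=np.where(sat[v,340:490]<30)[0]+340; L.append(ray(f,xs.min()-.5,v,.008)[:2]);Q.append(ray(f,xs.max()+.5,v,.008)[:2])
for E in(L,Q):
    vx,vy,x,y=cv2.fitLine(np.array(E,np.float32),cv2.DIST_HUBER,0,.001,.001).ravel();print('edge',np.degrees(np.arctan(vy/vx)),'n',np.array([x,y])@n)
E
```

```text
pivot [0.5913 0.1167 0.044 ] d,n [ 0.6011 -0.0445]
pivot [0.59   0.1149 0.048 ] d,n [ 0.5994 -0.0459]
plate [0.4478 0.0189 0.008 ] d,n [ 0.4367 -0.1007]
plate [0.4193 0.1237 0.008 ] d,n [0.4371 0.0079]
plate mid [0.5965 0.0621 0.008 ] d,n [ 0.5916 -0.0986]
plate mid [0.5685 0.165  0.008 ] d,n [0.5919 0.0081]
nest rear [0.6435 0.0961 0.022 ] d,n [ 0.6459 -0.0782]
nest rear [0.6212 0.156  0.022 ] d,n [ 0.6403 -0.0146]
handle end [0.4801 0.0481 0.044 ] d,n [ 0.4756 -0.0811]
handle end [0.4617 0.116  0.044 ] d,n [ 0.4759 -0.0108]
lever tail end [0.4375 0.0369 0.049 ] d,n [ 0.4316 -0.0806]
rail in tool [ 0.02024454 -0.02123751  0.00800054] [0.02084864 0.02093151 0.00799929]
edge 7.695787 n -0.10658574976022114
edge 15.381425 n 0.00825362538691704
```

carry_out(
  plan="-0.8 0 0 0 0 0;-1 0 0 0 0 0;-1 0 0 0 0 0;-1 0 0 0 0 0;-1 0 0 0 0 0;-1 0 0 0 0 0;-0.7 0 0 0 0 0;-0.5 0 0 0 0 0;0 0 0 0 0 0;0 0 0 0 0 0",
)

```text
time: 11.28
tcp_pos: [0.636, 0.0129, 0.1969]
tcp_rot: [[-0.965, -0.261, -0.001], [-0.261, 0.965, -0.0], [0.0, 0.0, -1.0]]
force: [0.4, 0.0, -0.9]
grip_width: 0.0225
grip_force: 30.0
```

```bash
python3 - <<'E'
from h import *
f=grab('wrist','w5.png');np.savez('w5.npz',**f)
s=readout.observe();print(s['tcp_pos'],s['dq'].max())
u,v=map(int,proj(f,[.6634,.1352,.022]));print(u,v)
im=cv2.imread('pics/w5.png')
x0=max(0,u-60);y0=max(0,v-60);print(x0,y0)
cv2.imwrite('pics/w5b.png',cv2.resize(im[y0:y0+120,x0:x0+120],None,fx=5,fy=5,interpolation=cv2.INTER_CUBIC))
E
```

```text
[0.63581335 0.01282766 0.19698122] 0.42482608997177645
413 230
353 170
```

View pics/w5b.png

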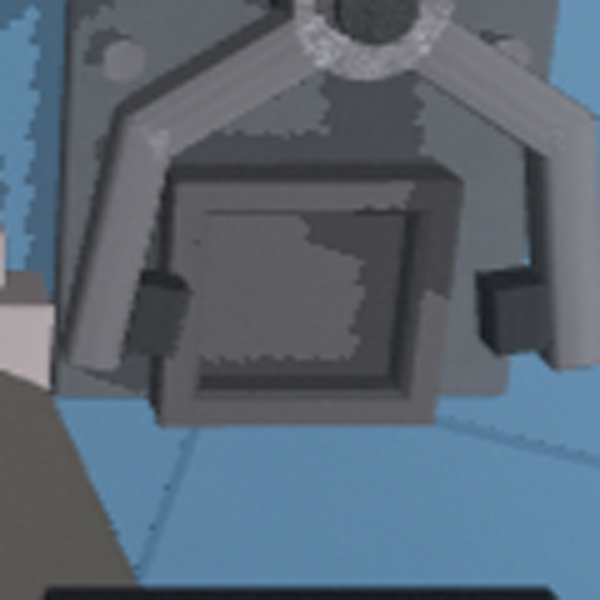

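w5b shows the whole nest: block's top corners at about (172,182), (461,183), (437,425) and (158,425), pocket corners near (205,212) and (410,390), and the pads on both sides.

```bash
python3 - <<'E'
from h import *
f=dict(np.load('w5.npz'))
P=lambda u,v,z: ray(f,353+(u-2)/5,170+(v-2)/5,z)
d=np.array([np.cos(np.radians(15.4)),np.sin(np.radians(15.4))]);n=np.array([-d[1],d[0]])
def sh(name,p): print(name,np.round(p,4),'d,n',np.round([p[:2]@d,p[:2]@n],4))
for q in((172,182),(461,183),(437,425),(158,425)): sh('block top',P(*q,.022))
for q in((205,212),(425,212),(412,390),(200,390)): sh('pocket rim',P(*q,.022))
sh('floor FL',P(203,375,.012)); sh('floor FR',P(390,375,.012))
sh('pivot',P(376,10,.048))
for q in((188,285),(480,275)): sh('pad rear inner',P(*q,.044))
im=cv2.cvtColor(f['pixels'],cv2.COLOR_RGB2GRAY)
print(im[170+60,353+25:353+50]); print(im[170+60,353+75:353+96])
print('pred block corners (crop px) for pivot d=.6005 n=-.0458')
for dd,nn in((45,-32),(45,32),(105,32),(105,-32)):
    w=(.6005+dd/1000)*d+(-.0458+nn/1000)*n;u,v=proj(f,[*w,.022]);print((u-353)*5+2,(v-170)*5+2)
E
```

```text
block top [0.6433 0.0964 0.022 ] d,n [ 0.6458 -0.0779]
block top [0.6268 0.1582 0.022 ] d,n [ 0.6463 -0.014 ]
block top [0.6834 0.1752 0.022 ] d,n [ 0.7054 -0.0126]
block top [0.7005 0.1127 0.022 ] d,n [ 0.7053 -0.0773]
pocket rim [0.6481 0.1058 0.022 ] d,n [ 0.6529 -0.0701]
pocket rim [0.6352 0.153  0.022 ] d,n [ 0.653  -0.0212]
pocket rim [0.6766 0.1663 0.022 ] d,n [ 0.6965 -0.0194]
pocket rim [0.6895 0.1192 0.022 ] d,n [ 0.6964 -0.0682]
floor FL [0.6895 0.1223 0.012 ] d,n [ 0.6973 -0.0652]
floor FR [0.6779 0.165  0.012 ] d,n [ 0.6974 -0.0209]
pivot [0.5921 0.1155 0.048 ] d,n [ 0.6016 -0.0459]
pad rear inner [0.6585 0.1003 0.044 ] d,n [ 0.6615 -0.0781]
pad rear inner [0.6402 0.1589 0.044 ] d,n [ 0.6594 -0.0168]
[110  83  57  59  60  61  63  61  61  60  64  62  71  92  92  93  94  94
  93  93  94  94  95  95  94]
[ 69  69  70  65  49  44  50  63  70  91  97  97  97  97  99 105 106 106
 107  99  61]
pred block corners (crop px) for pivot d=.6005 n=-.0458
172.3495401811321 180.54041160488777
462.0813580289707 179.7494906046057
431.74331365568474 425.2792370038712
155.93602565519473 425.95108855179797
```

```bash
python3 - <<'E'
from h import *
go([.664,.1357,.105],down(105.3),15)
E
```

```text
[-0.4   0.74  0.61] [ 0. -0. -0.] ; 
[-0.4   0.74  0.61] [ 0. -0. -0.] ; 
[-0.4   0.74  0.61] [ 0. -0. -0.] ; 
[-0.4   0.74  0.61] [ 0. -0. -0.] ; 
[-0.4   0.74  0.61] [ 0. -0. -0.] ; 
[-0.4   0.74  0.61] [ 0. -0. -0.] ; 
[-0.4   0.74  0.61] [ 0. -0. -0.] ; 
[-0.4   0.74  0.61] [ 0. -0. -0.] ; 
[-0.4   0.74  0.61] [ 0. -0. -0.] ; 
[-0.4   0.74  0.61] [ 0. -0. -0.] ; 
[-0.4   0.74  0.61] [ 0. -0. -0.] ; 
[-0.4   0.74  0.61] [ 0. -0. -0.] ; 
[-0.4   0.74  0.61] [ 0. -0. -0.] ; 
[-0.4   0.74  0.61] [ 0. -0. -0.] ; 
[-0.4   0.74  0.61] [ 0. -0. -0.] ; 
yaw now 105.14100659197176 tot rot [ 5.54374878e-05 -4.58584623e-04 -2.77494584e-03] dist 15.605333267814865
```

Total (−6.0, 11.1, 9.15 cm). I'll do lateral first, then down.

carry_out(
  plan="-0.3 0.5 0 0 0 0;-0.7 1.2 0 0 0 -0.003;-0.8 1.5 0 0 0 0;-0.8 1.5 0 0 0 0;-0.8 1.5 0 0 0 0;-0.8 1.5 0 0 0 0;-0.8 1.5 0 0 0 0;-0.6 1.2 0 0 0 0;-0.4 0.7 0 0 0 0;0 0 0 0 0 0",
)

```text
time: 12.17
tcp_pos: [0.6647, 0.1379, 0.1969]
tcp_rot: [[-0.964, -0.266, -0.0], [-0.266, 0.964, 0.0], [0.0, 0.0, -1.0]]
force: [-0.4, 0.2, -1.3]
grip_width: 0.0225
grip_force: 30.0
```

carry_out(
  plan="0 0 0.5 0 0 0;0 0 1 0 0 0;0 0 1.2 0 0 0;0 0 1.2 0 0 0;0 0 1.2 0 0 0;0 0 1.2 0 0 0;0 0 1.2 0 0 0;0 0 1 0 0 0;0 0 0.6 0 0 0;0 0 0 0 0 0",
)

```text
time: 13.0
tcp_pos: [0.6634, 0.1356, 0.1037]
tcp_rot: [[-0.965, -0.264, -0.003], [-0.264, 0.965, -0.0], [0.003, 0.0, -1.0]]
force: [-0.3, 0.6, -1.9]
grip_width: 0.0222
grip_force: 30.0
```

```bash
python3 - <<'E'
from h import *
s=readout.observe();print(s['tcp_pos'],s['force'],s['dq'].max())
go([.664,.1357,.085],down(105.3),1)
f=grab('wrist');np.savez('w6.npz',**f)
E
```

```text
[0.663403   0.13556686 0.1036717 ] [-0.2708776   0.61433873 -1.88532914] 1.3419351534603845
[-0.07 -0.    1.87] [ 0.    -0.003  0.   ] ; 
yaw now 105.3080640546102 tot rot [ 0.00044068 -0.00319309  0.00014145] dist 1.868171313310605
```

carry_out(
  plan="-0.03 0 0.5 0 0 0;-0.02 0 0.8 0 0 0;0 0 0.8 0 0 0;0 0 0.7 0 0 0;0 0 0.5 0 0 0;0 0 0.3 0 0 0;0 0 0.2 0 0 0;0 0 0.1 0 0 0;0 0 0 0 0 0;0 0 0 0 0 0",
)

```text
time: 13.88
tcp_pos: [0.6654, 0.1359, 0.0675]
tcp_rot: [[-0.965, -0.264, 0.001], [-0.264, 0.965, 0.0], [-0.001, -0.0, -1.0]]
force: [-1.0, 1.2, -0.9]
grip_width: 0.0223
grip_force: 30.0
```

```bash
python3 - <<'E'
from h import *
s=readout.observe();print(s['tcp_pos'],s['force'],s['dq'].max())
go([.664,.1357,.054],down(105.3),1)
f=grab('scene','s6.png')
im=cv2.imread('pics/s6.png');u,v=map(int,proj(f,[.664,.1357,.03]));print(u,v)
cv2.imwrite('pics/s6b.png',cv2.resize(im[v-50:v+40,u-60:u+60],None,fx=6,fy=6,interpolation=cv2.INTER_CUBIC))
E
```

```text
[0.66535741 0.13592861 0.06751442] [-0.95210678  1.21688969 -0.94066992] 0.08515695252317416
[0.14 0.01 1.35] [-0.     0.001  0.   ] ; 
yaw now 105.3119459079417 tot rot [-5.94230333e-05  5.50047827e-04  2.08511779e-04] dist 1.3584344468612426
391 233
```

View pics/s6b.png

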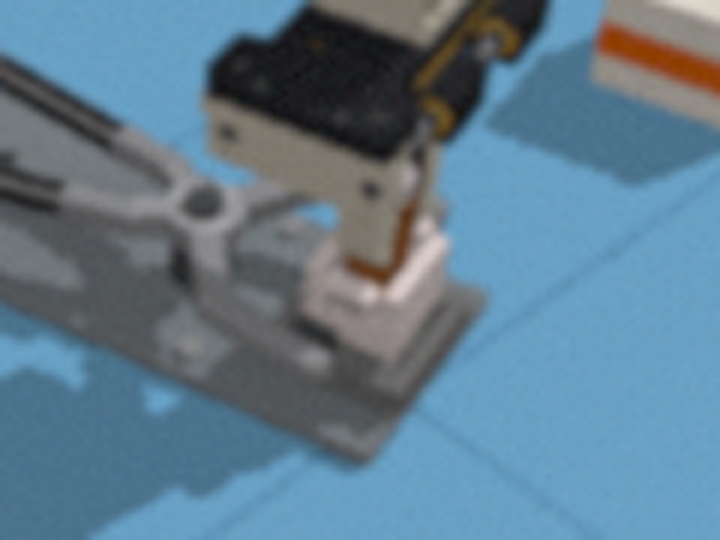

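s6b: the carrier hangs just over the nest between the jaws, correctly turned. I'll trim 1.4 mm back and lower slowly.

carry_out(
  plan="0.07 0 0.1 0 0 0;0.07 0 0.15 0 0 0;0 0 0.15 0 0 0;0 0 0.15 0 0 0;0 0 0.15 0 0 0;0 0 0.15 0 0 0;0 0 0.15 0 0 0;0 0 0.1 0 0 0;0 0 0 0 0 0;0 0 0 0 0 0",
)

```text
time: 14.77
tcp_pos: [0.6636, 0.1355, 0.0559]
tcp_rot: [[-0.965, -0.264, -0.0], [-0.264, 0.965, 0.0], [0.0, 0.0, -1.0]]
force: [0.1, 0.6, -2.3]
grip_width: 0.022
grip_force: 30.0
```

carry_out(
  plan="0 0 0.1 0 0 0;0 0 0.1 0 0 0;0 0 0.1 0 0 0;0 0 0.05 0 0 0;0 0 0.05 0 0 0;0 0 0.05 0 0 0;0 0 0 0 0 0;0 0 0 0 0 0;0 0 0 0 0 0;0 0 0 0 0 0",
)

```text
time: 15.6
tcp_pos: [0.6639, 0.1356, 0.0522]
tcp_rot: [[-0.965, -0.264, 0.0], [-0.264, 0.965, 0.0], [-0.0, 0.0, -1.0]]
force: [-2.7, 2.0, 5.0]
grip_width: 0.022
grip_force: 30.0
```

Seated at the expected height with floor contact; opening and retreating upward.

carry_out(
  plan="0 0 0 0 0 0;0 0 0 0 0 0;0 0 0 0 0 0;0 0 0 0 0 0;0 0 0 0 0 0;0 0 0 0 0 0;0 0 -0.1 0 0 0;0 0 -0.2 0 0 0;0 0 -0.4 0 0 0;0 0 -0.6 0 0 0",
  hand=100,
)

```text
time: 16.43
tcp_pos: [0.6634, 0.1354, 0.0645]
tcp_rot: [[-0.965, -0.264, -0.001], [-0.264, 0.965, -0.0], [0.001, 0.0, -1.0]]
force: [-0.4, 0.7, -0.9]
grip_width: 0.0566
grip_force: 0.0
```

carry_out(
  plan="0 0 -1 0 0 0;0 0 -1.3 0 0 0;0 0 -1.3 0 0 0;0 0 -1.3 0 0 0;0 0 -1.3 0 0 0;0.5 0 -0.8 0 0 0;1.5 0 -0.3 0 0 0;2.2 0 0 0 0 0;2.5 0 0 0 0 0;2.5 0 0 0 0 0",
)

```text
time: 17.27
tcp_pos: [0.5739, 0.1109, 0.1381]
tcp_rot: [[-0.965, -0.264, 0.0], [-0.264, 0.965, 0.0], [-0.0, -0.0, -1.0]]
force: [-0.6, -0.2, 0.6]
grip_width: 0.0566
grip_force: 0.0
```

```bash
python3 - <<'E'
from h import *
s=readout.observe();print(s['tcp_pos'],s['force'],s['dq'].max(),s['grip_width'])
d=np.array([np.cos(np.radians(15.5)),np.sin(np.radians(15.5))]);n=np.array([-d[1],d[0]])
piv=np.array([.663,.1357])-.0000-.075*d   # nest (as seated) - 75 mm
print('pivot',piv,piv@d,piv@n)
sq=piv-.085*d;print('squeeze',sq)
go([*sq,.14],down(105.5),10)
f=grab('wrist','w7.png');np.savez('w7.npz',**f)
E
```

```text
[0.57394519 0.11093857 0.13809326] [-0.62497709 -0.21595488  0.64535262] 50.66923562171898 0.05662690687232331
pivot [0.59072772 0.11565712] 0.6001512381111366 -0.046414390839474184
squeeze [0.50881913 0.09294186]
[ 0.68 -0.   -0.02] [-0.  0. -0.] ; 
[ 0.68 -0.   -0.02] [-0.  0. -0.] ; 
[ 0.68 -0.   -0.02] [-0.  0. -0.] ; 
[ 0.68 -0.   -0.02] [-0.  0. -0.] ; 
[ 0.68 -0.   -0.02] [-0.  0. -0.] ; 
[ 0.68 -0.   -0.02] [-0.  0. -0.] ; 
[ 0.68 -0.   -0.02] [-0.  0. -0.] ; 
[ 0.68 -0.   -0.02] [-0.  0. -0.] ; 
[ 0.68  0.   -0.02] [-0.  0. -0.] ; 
[ 0.68  0.   -0.02] [-0.  0. -0.] ; 
yaw now 105.31234919261341 tot rot [-6.84331011e-05  3.73584865e-04 -3.27511172e-03] dist 6.7593799905509355
```

View pics/w7.png

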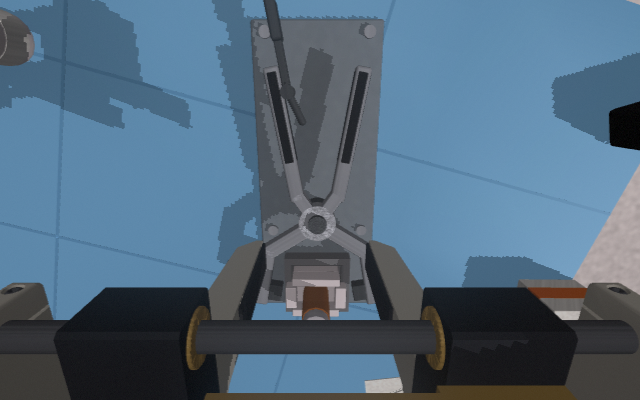

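w7: the carrier stands upright in the nest at (316,290) between the jaws. The handles' sleeves are at (282,120) and (355,120), and the lever tail at (270,15). I've now viewed all ten pictures, so from here I use numeric measurement only.

carry_out(
  plan="1.5 0 0 0 0 -0.003;1.2 0 0 0 0 0;1 0 0 0 0 0;1 0 0 0 0 0;0.8 0 0 0 0 0;0.6 0 0 0 0 0;0.5 0 0 0 0 0;0.2 0 0 0 0 0;0 0 0 0 0 0;0 0 0 0 0 0",
  hand=0,
)

```text
time: 18.15
tcp_pos: [0.5097, 0.0931, 0.1378]
tcp_rot: [[-0.964, -0.267, 0.0], [-0.267, 0.964, 0.0], [-0.0, -0.0, -1.0]]
force: [0.4, 0.3, 0.0]
grip_width: 0.0931
grip_force: 0.0
```

```bash
python3 - <<'E'
from h import *
f=grab('wrist','w8.png');np.savez('w8.npz',**f)
s=readout.observe();print(s['tcp_pos'],s['dq'].max(),s['grip_width'],'force',s['force'])
d=np.array([np.cos(np.radians(15.5)),np.sin(np.radians(15.5))]);n=np.array([-d[1],d[0]])
piv=np.array([.5907,.1157])
g=f['pixels'].max(2).astype(int)
for back in(-.070,-.085,-.100):
    for z in(.044,):
        V=[]
        offs=np.arange(-.055,.055,.0005)
        for o in offs:
            w=piv+back*d+o*n;u,v=proj(f,[*w,z]);V.append(g[int(round(v)),int(round(u))])
        V=np.array(V);print(back,[ (round(o*1000,1)) for o,x in zip(offs,V) if x<60]);
    print(V[::4])
print('tcp in pliers',(s['tcp_pos'][:2]-piv)@d,(s['tcp_pos'][:2]-piv)@n)
E
```

```text
[0.50977395 0.09315438 0.13771632] 0.37734744613324384 0.09290466042122562 force [-0.47583912  0.28839522  0.59984078]
-0.07 [np.float64(-27.5), np.float64(-27.0), np.float64(-26.5), np.float64(-26.0), np.float64(-25.5), np.float64(-25.0), np.float64(-24.5), np.float64(-24.0), np.float64(-23.5), np.float64(-23.0), np.float64(-22.5), np.float64(-22.0), np.float64(-18.0), np.float64(19.5), np.float64(20.0), np.float64(23.0), np.float64(23.5), np.float64(24.0), np.float64(24.5), np.float64(25.0), np.float64(25.5), np.float64(26.0), np.float64(26.5), np.float64(27.0), np.float64(27.5), np.float64(28.0), np.float64(28.5), np.float64(29.0)]
[119 119 120 119  87  80  80  80  79  86 102 101  96  95  37  38  36  68
  90  60  76  77  77  77  77  77  78  78  83 102 103 103 105 104 105 104
 104  73  91  51  38  39  40 118 104 105 106 105 107 108 106 106 161 161
 157]
-0.085 [np.float64(-30.5), np.float64(-30.0), np.float64(-29.5), np.float64(-29.0), np.float64(-28.5), np.float64(-28.0), np.float64(-27.5), np.float64(-27.0), np.float64(-26.5), np.float64(-26.0), np.float64(-25.5), np.float64(-25.
[... 961 characters left out ...]
.float64(-27.0), np.float64(-23.5), np.float64(-23.0), np.float64(-20.0), np.float64(-19.5), np.float64(-19.0), np.float64(-15.0), np.float64(24.5), np.float64(25.0), np.float64(25.5), np.float64(28.5), np.float64(29.0), np.float64(29.5), np.float64(30.0), np.float64(30.5), np.float64(31.0), np.float64(31.5), np.float64(32.0), np.float64(32.5), np.float64(33.0), np.float64(33.5), np.float64(34.0), np.float64(34.5)]
[119 110 109 109  90  80  80 103 105 103  96  37  39  39  44 112  40  64
  57  66  56  78  78  76  77  76  76  77  77  79  78 101 104 103 103 103
 104 106 105 106  44  95  40  39  42  79 116 108 108 108 109 109 163 162
 163]
tcp in pliers -0.08400786496418469 -9.90956402886151e-05
```

carry_out(
  plan="0.05 0.04 0.5 0 0 0;0.05 0.04 1.1 0 0 0;0 0 1.3 0 0 0;0 0 1.3 0 0 0;0 0 1.3 0 0 0;0 0 1.3 0 0 0;0 0 1 0 0 0;0 0 0.6 0 0 0;0 0 0.2 0 0 0;0 0 0 0 0 0",
)

```text
time: 19.03
tcp_pos: [0.5078, 0.0936, 0.0509]
tcp_rot: [[-0.964, -0.267, -0.001], [-0.267, 0.964, -0.0], [0.001, 0.0, -1.0]]
force: [0.2, -0.4, -0.7]
grip_width: 0.093
grip_force: 0.0
```

```bash
python3 - <<'E'
from h import *
d=np.array([np.cos(np.radians(15.5)),np.sin(np.radians(15.5))]);n=np.array([-d[1],d[0]])
t=np.array([.5907,.1157])-.085*d+.00075*n
s=readout.observe();print(s['tcp_pos'],s['force'])
go([*t,.0195],down(105.5),5)
E
```

```text
[0.50783826 0.09359991 0.05092415] [ 0.21761177 -0.39799253 -0.74943279]
[-0.02 -0.    0.63] [ 0. -0. -0.] ; 
[-0.02 -0.    0.63] [ 0. -0. -0.] ; 
[-0.02 -0.    0.63] [ 0. -0. -0.] ; 
[-0.02 -0.    0.63] [ 0. -0. -0.] ; 
[-0.02 -0.    0.63] [ 0. -0. -0.] ; 
yaw now 105.48103947574371 tot rot [ 0.00025007 -0.00120345 -0.00033077] dist 3.143334657340321
```

carry_out(
  plan="0 0 0.4 0 0 0;0 0 0.5 0 0 0;0 0 0.5 0 0 0;0 0 0.5 0 0 0;0 0 0.5 0 0 0;0 0 0.4 0 0 0;0 0 0.2 0 0 0;0 0 0 0 0 0;0 0 0 0 0 0;0 0 0 0 0 0",
)

```text
time: 19.87
tcp_pos: [0.5085, 0.0936, 0.0219]
tcp_rot: [[-0.964, -0.267, 0.0], [-0.267, 0.964, 0.0], [-0.0, -0.0, -1.0]]
force: [-0.5, -0.2, -0.1]
grip_width: 0.0931
grip_force: 0.0
```

carry_out(
  plan="0 0 0.05 0 0 0;0 0 0 0 0 0;0 0 0 0 0 0;0 0 0 0 0 0;0 0 0 0 0 0;0 0 0 0 0 0;0 0 0 0 0 0;0 0 0 0 0 0;0 0 0 0 0 0;0 0 0 0 0 0",
  hand=58,
)

```text
time: 20.7
tcp_pos: [0.5083, 0.0938, 0.0212]
tcp_rot: [[-0.964, -0.267, -0.0], [-0.267, 0.964, 0.0], [-0.0, 0.0, -1.0]]
force: [-1.1, 2.1, 0.8]
grip_width: 0.072
grip_force: 1.4
```

carry_out(
  plan="0 0.05 0 0 0 0;0 0.05 0 0 0 0;0 0.05 0 0 0 0;0 0 0 0 0 0;0 0 0 0 0 0;0 0 0 0 0 0;0 0 0 0 0 0;0 0 0 0 0 0;0 0 0 0 0 0;0 0 0 0 0 0",
)

```text
time: 21.53
tcp_pos: [0.5079, 0.0947, 0.0211]
tcp_rot: [[-0.964, -0.267, 0.0], [-0.267, 0.964, -0.0], [0.0, -0.0, -1.0]]
force: [1.3, -5.3, -1.0]
grip_width: 0.072
grip_force: 2.4
```

carry_out(
  plan="0 0 0 0 0 0;0 0 0 0 0 0;0 0 0 0 0 0;0 0 0 0 0 0;0 0 0 0 0 0;0 0 0 0 0 0;0 0 0 0 0 0;0 0 0 0 0 0;0 0 0 0 0 0;0 0 0 0 0 0",
  hand=63,
)

```text
time: 22.37
tcp_pos: [0.508, 0.0943, 0.0211]
tcp_rot: [[-0.964, -0.267, 0.0], [-0.267, 0.964, -0.001], [0.0, -0.001, -1.0]]
force: [1.0, -7.8, -0.6]
grip_width: 0.07
grip_force: 6.1
```

carry_out(
  plan="0 -0.05 0 0 0 0;0 -0.05 0 0 0 0;0 0 0 0 0 0;0 0 0 0 0 0;0 0 0 0 0 0;0 0 0 0 0 0;0 0 0 0 0 0;0 0 0 0 0 0;0 0 0 0 0 0;0 0 0 0 0 0",
  hand=66,
)

```text
time: 23.2
tcp_pos: [0.5079, 0.0942, 0.0211]
tcp_rot: [[-0.964, -0.267, -0.001], [-0.267, 0.964, 0.0], [0.001, 0.0, -1.0]]
force: [-4.7, -1.4, 3.0]
grip_width: 0.0696
grip_force: 7.3
```

carry_out(
  plan="0 0 0 0 0 0;0 0 0 0 0 0;0 0 0 0 0 0;0 0 0 0 0 0;0 0 0 0 0 0;0 0 0 0 0 0;0 0 0 0 0 0;0 0 0 0 0 0;0 0 0 0 0 0;0 0 0 0 0 0",
  hand=74,
)

```text
time: 24.03
tcp_pos: [0.5074, 0.094, 0.021]
tcp_rot: [[-0.964, -0.267, -0.002], [-0.267, 0.964, -0.0], [0.002, 0.0, -1.0]]
force: [-7.1, -3.3, 5.2]
grip_width: 0.0665
grip_force: 9.6
```

carry_out(
  plan="0.03 -0.01 0 0 0 0;0.03 0 0 0 0 0;0 0 0 0 0 0;0 0 0 0 0 0;0 0 0 0 0 0;0 0 0 0 0 0;0 0 0 0 0 0;0 0 0 0 0 0;0 0 0 0 0 0;0 0 0 0 0 0",
  hand=82,
)

```text
time: 24.87
tcp_pos: [0.5069, 0.0939, 0.021]
tcp_rot: [[-0.964, -0.267, -0.001], [-0.267, 0.964, -0.0], [0.001, 0.0, -1.0]]
force: [-6.5, -1.9, 5.4]
grip_width: 0.0635
grip_force: 10.9
```

carry_out(
  plan="0.03 0 0 0 0 0;0 0 0 0 0 0;0 0 0 0 0 0;0 0 0 0 0 0;0 0 0 0 0 0;0 0 0 0 0 0;0 0 0 0 0 0;0 0 0 0 0 0;0 0 0 0 0 0;0 0 0 0 0 0",
  hand=90,
)

```text
time: 25.7
tcp_pos: [0.5065, 0.0938, 0.021]
tcp_rot: [[-0.964, -0.267, -0.002], [-0.267, 0.964, -0.0], [0.002, 0.0, -1.0]]
force: [-6.6, -1.4, 6.4]
grip_width: 0.0608
grip_force: 11.8
```

carry_out(
  plan="0.04 0 0 0 0 0;0 0 0 0 0 0;0 0 0 0 0 0;0 0 0 0 0 0;0 0 0 0 0 0;0 0 0 0 0 0;0 0 0 0 0 0;0 0 0 0 0 0;0 0 0 0 0 0;0 0 0 0 0 0",
  hand=98,
)

```text
time: 26.53
tcp_pos: [0.506, 0.0936, 0.021]
tcp_rot: [[-0.964, -0.267, -0.002], [-0.267, 0.964, -0.0], [0.002, 0.0, -1.0]]
force: [-8.0, -2.5, 6.1]
grip_width: 0.0578
grip_force: 12.8
```

carry_out(
  plan="0.04 0 0 0 0 0;0 0 0 0 0 0;0 0 0 0 0 0;0 0 0 0 0 0;0 0 0 0 0 0;0 0 0 0 0 0;0 0 0 0 0 0;0 0 0 0 0 0;0 0 0 0 0 0;0 0 0 0 0 0",
  hand=106,
)

```text
time: 27.37
tcp_pos: [0.5056, 0.0935, 0.021]
tcp_rot: [[-0.964, -0.267, -0.002], [-0.267, 0.964, -0.0], [0.002, 0.0, -1.0]]
force: [-8.8, -2.9, 7.5]
grip_width: 0.0545
grip_force: 11.2
```

carry_out(
  plan="0.05 0 0 0 0 0;0 0 0 0 0 0;0 0 0 0 0 0;0 0 0 0 0 0;0 0 0 0 0 0;0 0 0 0 0 0;0 0 0 0 0 0;0 0 0 0 0 0;0 0 0 0 0 0;0 0 0 0 0 0",
  hand=114,
)

```text
time: 28.2
tcp_pos: [0.5052, 0.0934, 0.021]
tcp_rot: [[-0.964, -0.267, -0.002], [-0.267, 0.964, -0.0], [0.002, 0.0, -1.0]]
force: [-8.3, -2.8, 6.8]
grip_width: 0.0519
grip_force: 8.6
```

carry_out(
  plan="0.05 0 0 0 0 0;0 0 0 0 0 0;0 0 0 0 0 0;0 0 0 0 0 0;0 0 0 0 0 0;0 0 0 0 0 0;0 0 0 0 0 0;0 0 0 0 0 0;0 0 0 0 0 0;0 0 0 0 0 0",
  hand=121,
)

```text
time: 29.03
tcp_pos: [0.5048, 0.0933, 0.021]
tcp_rot: [[-0.964, -0.267, -0.002], [-0.267, 0.964, -0.0], [0.002, 0.0, -1.0]]
force: [-7.6, -2.7, 6.5]
grip_width: 0.0487
grip_force: 5.9
```

carry_out(
  plan="0.03 0 0 0 0 0;0 0 0 0 0 0;0 0 0 0 0 0;0 0 0 0 0 0;0 0 0 0 0 0;0 0 0 0 0 0;0 0 0 0 0 0;0 0 0 0 0 0;0 0 0 0 0 0;0 0 0 0 0 0",
  hand=128,
)

```text
time: 29.87
tcp_pos: [0.5051, 0.0934, 0.0209]
tcp_rot: [[-0.964, -0.267, -0.0], [-0.267, 0.964, 0.0], [0.0, 0.0, -1.0]]
force: [-4.3, 0.9, -0.1]
grip_width: 0.0463
grip_force: 2.5
```

carry_out(
  plan="0 0 0 0 0 0;0 0 0 0 0 0;0 0 0 0 0 0;0 0 0 0 0 0;0 0 0 0 0 0;0 0 0 0 0 0;0 0 0 0 0 0;0 0 0 0 0 0;0 0 0 0 0 0;0 0 0 0 0 0",
  hand=134,
)

```text
time: 30.7
tcp_pos: [0.5053, 0.0932, 0.0212]
tcp_rot: [[-0.964, -0.267, 0.0], [-0.267, 0.964, 0.0], [-0.0, -0.0, -1.0]]
force: [-0.0, 0.5, -0.6]
grip_width: 0.044
grip_force: 0.0
```

The force has dropped to zero, so it has snapped over. Opening and rising to check.

carry_out(
  plan="0 0 0 0 0 0;0 0 0 0 0 0;0 0 0 0 0 0;0 0 0 0 0 0;0 0 -0.3 0 0 0;0 0 -0.8 0 0 0;0 0 -1.2 0 0 0;0 0 -1.4 0 0 0;0 0 -1.4 0 0 0;0 0 -1.4 0 0 0",
  hand=60,
)

```text
time: 31.53
tcp_pos: [0.5057, 0.0932, 0.0882]
tcp_rot: [[-0.964, -0.267, 0.001], [-0.267, 0.964, 0.0], [-0.001, -0.0, -1.0]]
force: [1.6, 1.4, 0.3]
grip_width: 0.0713
grip_force: 0.0
```

carry_out(
  plan="0 0 -1.2 0 0 0;0 0 -1.2 0 0 0;0.5 0 -1.2 0 0 0;1 0 -1 0 0 0;1 0 -0.8 0 0 0;0.8 0 -0.3 0 0 0;0.4 0 0 0 0 0;0.2 0 0 0 0 0;0 0 0 0 0 0;0 0 0 0 0 0",
)

```text
time: 32.37
tcp_pos: [0.4677, 0.0828, 0.1429]
tcp_rot: [[-0.964, -0.267, -0.0], [-0.267, 0.964, 0.0], [0.0, 0.0, -1.0]]
force: [-0.4, 0.3, 1.0]
grip_width: 0.0714
grip_force: 0.0
```

```bash
python3 - <<'E'
from h import *
f=grab('wrist','w9.png');np.savez('w9.npz',**f)
s=readout.observe();print(s['tcp_pos'],s['dq'].max())
d=np.array([np.cos(np.radians(15.5)),np.sin(np.radians(15.5))]);n=np.array([-d[1],d[0]])
piv=np.array([.5907,.1157]);g=f['pixels'].max(2).astype(int);offs=np.arange(-.045,.045,.0005)
def prof(back,z):
    V=[]
    for o in offs:
        w=piv+back*d+o*n;u,v=proj(f,[*w,z]);u,v=int(round(u)),int(round(v));V.append(g[v,u] if 0<=v<400 and 0<=u<640 else -1)
    return np.array(V)
def runs(V,t):
    m=np.r_[0,(V<t)&(V>=0),0];a=np.where(np.diff(m))[0].reshape(-1,2);return [(round(offs[i]*1e3,1),round(offs[j-1]*1e3,1)) for i,j in a if j-i>3]
for b in(-.07,-.085,-.1):print('sleeves',b,runs(prof(b,.044),60))
for b in(-.150,-.155,-.16,-.165,-.170):
    V=prof(b,.049);print('tail',b,runs(V,72),V[::6])
E
```

```text
[0.46773474 0.08281939 0.14283853] 0.4319482235721418
sleeves -0.07 [(np.float64(-15.0), np.float64(-9.5)), (np.float64(11.0), np.float64(17.0))]
sleeves -0.085 [(np.float64(-15.0), np.float64(-9.0)), (np.float64(11.0), np.float64(16.5))]
sleeves -0.1 [(np.float64(-15.0), np.float64(-9.0)), (np.float64(-2.5), np.float64(-0.5)), (np.float64(11.0), np.float64(17.5))]
tail -0.15 [(np.float64(-6.5), np.float64(0.5))] [ 82  82  82  82  79  79  80  80  80  79  78  79  79  50  64  67 102 102
 105 103 102 105 105 103 105 105 105 106 106 106]
tail -0.155 [(np.float64(-6.5), np.float64(0.5))] [ 78  99 104  99  81  82  79  80  86 103 102 103 102  52  64  68 102 103
 103 102 103 102 104 105 103 107 106 106 107 108]
tail -0.16 [(np.float64(-6.5), np.float64(0.5))] [ 95  81 118 117  87  80  81  85 102 103 103 103 103  51  66  69 101 102
 103 104 104 105 104 107 108 106  83 120 118 117]
tail -0.165 [(np.float64(-6.0), np.float64(0.5))] [ 98  84  98 115  77  82  80  81 102 104 103 104 104  54  66  68 102 103
 102 103 103 105 105 104 106 106  83  86 116 108]
tail -0.17 [(np.float64(-6.0), np.float64(0.5))] [94 97 85 83 84 84 82 82 92 93 92 93 93 55 67 68 94 92 92 94 92 91 92 92
 92 94 93 93 95 95]
```

The pliers are locked: handle centres ±13 mm, outer width 38 mm. The lever tail sits at n −6.5…+0.5 mm. Next I push it with closed fingers from its +y side.

```bash
python3 - <<'E'
from h import *
d=np.array([np.cos(np.radians(15.5)),np.sin(np.radians(15.5))]);n=np.array([-d[1],d[0]])
piv=np.array([.5907,.1157]);go([*(piv-.162*d+.030*n),.10],down(105.5),8)
E
```

```text
[0.43 0.36 0.54] [ 0. -0. -0.] ; 
[0.43 0.36 0.54] [ 0. -0. -0.] ; 
[0.43 0.36 0.54] [ 0. -0. -0.] ; 
[0.43 0.36 0.54] [ 0. -0. -0.] ; 
[0.43 0.36 0.54] [ 0. -0. -0.] ; 
[0.43 0.36 0.54] [ 0. -0. -0.] ; 
[0.43 0.36 0.54] [ 0. -0. -0.] ; 
[0.43 0.36 0.54] [ 0. -0. -0.] ; 
yaw now 105.48084583261428 tot rot [ 0.00011227 -0.00044467 -0.00033428] dist 6.222076004665245
```

carry_out(
  plan="0.4 0.3 0.4 0 0 0;0.5 0.45 0.6 0 0 0;0.5 0.45 0.6 0 0 0;0.5 0.45 0.6 0 0 0;0.5 0.4 0.6 0 0 0;0.5 0.4 0.6 0 0 0;0.3 0.3 0.5 0 0 0;0.2 0.15 0.4 0 0 0;0 0 0 0 0 0;0 0 0 0 0 0",
  hand=255,
)

```text
time: 33.25
tcp_pos: [0.4271, 0.1017, 0.1]
tcp_rot: [[-0.964, -0.267, -0.0], [-0.267, 0.964, -0.0], [0.0, -0.0, -1.0]]
force: [-0.2, -0.0, -0.6]
grip_width: 0.0087
grip_force: 0.0
```

carry_out(
  plan="0 0 0.5 0 0 0;0 0 0.9 0 0 0;0 0 1.1 0 0 0;0 0 1.1 0 0 0;0 0 1.1 0 0 0;0 0 1 0 0 0;0 0 0.7 0 0 0;0 0 0.4 0 0 0;0 0 0.2 0 0 0;0 0 0 0 0 0",
)

```text
time: 34.08
tcp_pos: [0.427, 0.1016, 0.0297]
tcp_rot: [[-0.964, -0.267, -0.001], [-0.267, 0.964, -0.0], [0.001, 0.0, -1.0]]
force: [-0.4, -0.4, -0.2]
grip_width: 0.0003
grip_force: 0.0
```

```bash
python3 - <<'E'
from h import *
d=np.array([np.cos(np.radians(15.5)),np.sin(np.radians(15.5))]);n=np.array([-d[1],d[0]])
piv=np.array([.5907,.1157]);s=readout.observe();q=s['tcp_pos'][:2]-piv;print(q@d,q@n,s['tcp_pos'][2],s['force'],s['grip_width'])
E
```

```text
-0.16155068548232732 0.030172667383461062 0.029697646378326243 [-0.43878249 -0.41433072 -0.23058706] 0.0002896448526820317
```

carry_out(
  plan="0 -0.2 0.1 0 0 0;0 -0.3 0.1 0 0 0;0 -0.3 0 0 0 0;0 -0.2 0 0 0 0;0 -0.2 0 0 0 0;0 -0.2 0 0 0 0;0 -0.2 0 0 0 0;0 -0.2 0 0 0 0;0 -0.2 0 0 0 0;0 -0.2 0 0 0 0",
)

```text
time: 34.92
tcp_pos: [0.4332, 0.0805, 0.0282]
tcp_rot: [[-0.964, -0.267, 0.0], [-0.267, 0.964, 0.0], [-0.0, 0.0, -1.0]]
force: [-1.3, 3.0, 1.5]
grip_width: 0.0003
grip_force: 1.5
```

carry_out(
  plan="0 -0.2 0 0 0 0;0 -0.2 0 0 0 0;0 -0.2 0 0 0 0;0 -0.2 0 0 0 0;0 -0.2 0 0 0 0;0 0 0 0 0 0;0 0 0 0 0 0;0 0 0 0 0 0;0 0 0 0 0 0;0 0 0 0 0 0",
)

```text
time: 35.75
tcp_pos: [0.4356, 0.0708, 0.0281]
tcp_rot: [[-0.964, -0.267, -0.0], [-0.267, 0.964, -0.0], [0.0, 0.0, -1.0]]
force: [-0.5, 2.5, -0.2]
grip_width: 0.0008
grip_force: 1.1
```

carry_out(
  plan="0 -0.2 0 0 0 0;0 -0.2 0 0 0 0;0 -0.2 0 0 0 0;0 -0.1 0 0 0 0;0 0 0 0 0 0;0 0 0 0 0 0;0 0 0 0 0 0;0 0 0 0 0 0;0 0 0 0 0 0;0 0 0 0 0 0",
)

```text
time: 36.58
tcp_pos: [0.4376, 0.0641, 0.0282]
tcp_rot: [[-0.964, -0.267, 0.0], [-0.267, 0.964, -0.0], [-0.0, -0.0, -1.0]]
force: [-0.5, -0.1, -0.2]
grip_width: 0.0003
grip_force: 0.0
```

The force is gone, so it has sprung open. Backing off and checking.

carry_out(
  plan="0 0.4 0 0 0 0;0 0.7 0 0 0 0;0 0.7 -0.5 0 0 0;0 0.3 -1.2 0 0 0;0 0 -2 0 0 0;0 0 -2 0 0 0;0 0 -2 0 0 0;0 0 -2 0 0 0;0 0 -2 0 0 0;0 0 -2 0 0 0",
)

```text
time: 37.42
tcp_pos: [0.4316, 0.0851, 0.1665]
tcp_rot: [[-0.964, -0.268, 0.0], [-0.268, 0.964, 0.0], [-0.0, 0.0, -1.0]]
force: [0.3, -0.6, 1.7]
grip_width: 0.0007
grip_force: 0.0
```

carry_out(
  plan="-1 0 -1 0 0 0;-1.2 0 -1 0 0 0;-1.2 0 -0.8 0 0 0;-1.2 0 -0.5 0 0 0;-1.2 0 0 0 0 0;-0.8 0 0 0 0 0;-0.4 0 0 0 0 0;0 0 0 0 0 0;0 0 0 0 0 0;0 0 0 0 0 0",
)

```text
time: 38.25
tcp_pos: [0.4988, 0.103, 0.1978]
tcp_rot: [[-0.964, -0.267, -0.001], [-0.267, 0.964, -0.0], [0.001, 0.0, -1.0]]
force: [0.6, -0.7, 0.5]
grip_width: 0.0003
grip_force: 0.0
```

```bash
python3 - <<'E'
from h import *
f=grab('wrist','w10.png');np.savez('w10.npz',**f)
s=readout.observe();print(s['tcp_pos'],s['force'])
d=np.array([np.cos(np.radians(15.5)),np.sin(np.radians(15.5))]);n=np.array([-d[1],d[0]])
piv=np.array([.5907,.1157])+.0008*n;im=f['pixels'].astype(int);offs=np.arange(-.045,.045,.0005)
def runs(m):
    m=np.r_[0,m,0];a=np.where(np.diff(m))[0].reshape(-1,2);return [(round(float(offs[i])*1e3,1),round(float(offs[j-1])*1e3,1)) for i,j in a if j-i>3]
def line(back,z):
    P=[proj(f,[*(piv+back*d+o*n),z]) for o in offs];return np.array([im[int(round(v)),int(round(u))] if 0<=v<399 and 0<=u<639 else [-1]*3 for u,v in P])
for b in(-.07,-.085,-.1):print('sleeves',b,runs((line(b,.044).max(1)<60)))
# carrier: rail/latch tops at z=.044 -> white: bright, not blue
print('rows',[proj(f,[*(piv+.075*d),z]) for z in(.012,.044,.084)])
for b in(.055,.058,.065,.070,.075,.080):
    L=line(b,.044);print('white',b,runs((L.min(1)>125)&(L[:,2]-L[:,0]<25)))
E
```

```text
[0.49890875 0.10295934 0.19795207] [ 0.21079469 -1.69289518 -0.11500595]
sleeves -0.07 [(-29.0, -22.5), (23.0, 28.5)]
sleeves -0.085 [(-31.5, -25.0), (-14.0, -12.5), (24.5, 31.5)]
sleeves -0.1 [(-34.0, -27.5), (-22.0, -19.5), (27.5, 34.0)]
rows [(np.float64(306.56475283838444), np.float64(306.7591606380439)), (np.float64(305.8374656875953), np.float64(323.4317110470066)), (np.float64(304.7453099798836), np.float64(348.4686185071504))]
white 0.055 []
white 0.058 []
white 0.065 []
white 0.07 []
white 0.075 []
white 0.08 []
```

Open again. The gripper hides the carrier from here, so I'll go to the earlier side pose to check the latches.

carry_out(
  plan="-0.7 -0.6 -0.2 0 0 0;-1.2 -1.2 -0.2 0 0 0;-1.3 -1.4 -0.2 0 0 0;-1.3 -1.4 -0.2 0 0 0;-1.3 -1.4 0 0 0 0;-1.3 -1.4 0 0 0 0;-1.2 -1.4 0 0 0 0;-1.2 -1.4 0 0 0 0;-1 -1.2 0 0 0 0;-0.5 -0.8 0 0 0 0",
)

```text
time: 39.13
tcp_pos: [0.6393, 0.0132, 0.206]
tcp_rot: [[-0.964, -0.266, 0.0], [-0.266, 0.964, -0.0], [-0.0, -0.0, -1.0]]
force: [0.3, 0.4, 0.3]
grip_width: 0.0006
grip_force: 0.0
```

carry_out(
  plan="0 0 0 0 0 0;0 0 0 0 0 0;0 0 0 0 0 0;0 0 0 0 0 0;0 0 0 0 0 0;0 0 0 0 0 0;0 0 0 0 0 0;0 0 0 0 0 0;0 0 0 0 0 0;0 0 0 0 0 0",
)

```text
time: 39.97
tcp_pos: [0.638, 0.0148, 0.2062]
tcp_rot: [[-0.964, -0.267, 0.0], [-0.267, 0.964, -0.0], [-0.0, -0.0, -1.0]]
force: [0.2, 0.6, 0.5]
grip_width: 0.0002
grip_force: 0.0
```

```bash
cat > chk.py <<'E'
from h import *
f=grab('wrist','w11.png');np.savez('w11.npz',**f)
s=readout.observe();print(s['tcp_pos'],s['force'])
d=np.array([np.cos(np.radians(15.5)),np.sin(np.radians(15.5))]);n=np.array([-d[1],d[0]])
piv=np.array([.5907,.1157])+.0008*n;im=f['pixels'].astype(int);offs=np.arange(-.045,.045,.0005)
def runs(m):
    m=np.r_[0,m,0];a=np.where(np.diff(m))[0].reshape(-1,2);return [(round(float(offs[i])*1e3,1),round(float(offs[j-1])*1e3,1)) for i,j in a if j-i>3]
def line(back,z):
    P=[proj(f,[*(piv+back*d+o*n),z]) for o in offs];return np.array([im[int(round(v)),int(round(u))] if 0<=v<399 and 0<=u<639 else [-1]*3 for u,v in P])
print('rows',[np.round(proj(f,[*(piv+.075*d),z])) for z in(.012,.044,.084)])
for b in(.058,.062,.066,.070,.075,.080,.085,.09):
    L=line(b,.044);print('white',b,runs((L.min(1)>115)&(L[:,2]-L[:,0]<25)),L[::10].min(1))
u,v=map(int,proj(f,[*(piv+.075*d),.084]));print('cap',im[v,u])
E
python3 chk.py
```

```text
[0.63802598 0.0148141  0.20612779] [-0.97805085 -0.02736229 -0.28468439]
rows [array([409., 223.]), array([417., 233.]), array([429., 250.])]
white 0.058 [(-21.5, 20.0)] [ 70  42  65  67  68 120 120 131 161 163 163 163 164 152  95  73  37  48]
white 0.062 [(-22.0, 20.5)] [ 55  42  39  58  93 118 119 118 162 163 164 162 164 148  97  35  38  52]
white 0.066 [(-22.0, -14.5), (12.0, 21.0)] [ 55  44  45  63  66 120 121  38  39  39  48  72 153 149  96  33  56  58]
white 0.07 [(-21.5, -14.5), (11.0, 20.5)] [ 50  43  46  64  90 120 120  39  38  40  37  80 162 156  97  31  54  56]
white 0.075 [(-22.0, -15.0), (13.0, 21.0)] [ 54  54  59  66  69 120 118  38  38  39  38  38 163 161  95  85  55  57]
white 0.08 [(-22.0, -14.5), (19.0, 20.5)] [ 68  44  66  61  64 120 117  37  38  40  56  72  64 157  96  97  97  94]
white 0.085 [(-22.5, -13.0), (10.5, 19.0)] [ 69  40  88  53  71 160 166  85  39  53  72 109 132 109  96  95  95  93]
white 0.09 [(-22.0, -6.0), (4.5, 25.0)] [ 89  58  88  88  73 162 162 162  38  61 127 130 131 133 133  94  93  93]
cap [140 137 142]
```

The white width at the latches is 43–44 mm, the same as the body, so both latches are flush. The cap is where it should be and the pliers are open. Handing in.

```bash
python3 -c "
from bench import arm
print(arm.job_done())"
```

```text
the job is handed in; nothing more can be done
None
```

The job is handed in: the carrier stands sealed in the nest with both latches measuring flush, and the pliers locked shut, were released with the lever and are open again, at about 40 s with a highest grip-force reading of 12.8 N.

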